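# Make the test set safe for the night

### The job

Make the grey test set safe for the night. First, take off its yellow safety cap: press it down against its spring and, keeping it pressed, unscrew it anticlockwise, then lift it off and stand it upright in the middle of the blue tray. Only after that, park every orange probe that lies on the desk in a front bore of the test set (any bore, one probe each), tube first, slid in until its white ring is level with the front face and no deeper. When all are parked, push the red lever on the test set all the way to its back, and leave the other things on the desk alone.

Things in the scene. Friction and masses are not known exactly. Their poses are not given: they have to be found in the camera images.
- test_set: grey test set, a box 130 deep (x) x 240 wide (y) x 70 high, fixed to the desk; origin at the centre of its underside, +x points from its front face to its back. The front face (at x = -65) has three square parking bores; on the top, at its centre, is the round neck for the cap. (lengths in mm)
- neck (a point): centre of the neck's foot on the test set's top, 70 above the desk. Seen from above, red marks beside the neck show where the cap's wing points when locked (30 deg clockwise of the test set's x axis), green marks where it points when free (30 deg anticlockwise of it). The neck is 18 high, with the spring plunger standing out of it. (lengths in mm)
- cap_grip (a point): centre of the wing of the loose yellow safety cap: 40 above the cap's flat lower rim, 14 above the round flat top that the wing stands on, 14 below the wing's top. Round part 66 in diameter, 26 high; wing 60 long (cap x axis), 18 thick (y), 28 high; cap z points up. It stands stably on its rim. About 0.1 kg. (lengths in mm)
- cap_rim (a point): centre of the cap's lower rim; locked, it floats 8 above the test set's top. Bayonet lock: the cap turns only while pressed down 5 or more; at 8 it meets the test set's top. Held pressed it turns 60 deg anticlockwise (from above) to a stop within 5 deg; let up there, it is lifted about 6 above the locked height by the spring and can be raised straight off (40 up to be clear). (lengths in mm)
- spring (a joint): travel of the spring plunger under the cap, in m: 0 with the cap locked, grows as the cap is pressed down (0.008 fully pressed), -0.008 with the cap off. The spring pushes up with about 6 N when locked, 13 N fully pressed.
- lever_tip (a point): centre of the red ball, 26 in diameter, on top of the lever on the left rear of the test set's top; about 145 above the desk. The lever leans to the front at first and swings about a pivot across the test set (y), 60 below the ball's centre and 92 above the desk, its rod 10 thick, its grey block 70 x 50 x 25 high. Pushed at the ball it takes 1 to 2 N and stays where it is left. (lengths in mm)
- lever (a joint): swing of the red lever, in rad: 0 leaning 0.5 rad to the front, 1.0 leaning 0.5 rad to the back (its stop); it starts between 0 and 0.15
- tray_in (a point): centre of the inner floor of the loose blue tray, 4 above the desk. The tray is 130 x 130 outside, 22 high, walls 4; mass 0.35 kg. (lengths in mm)
- bore_1 (a point): centre of the mouth of the left (seen from the robot) parking bore in the test set's front face, 35 above the desk. The bore is 25 x 25, runs level along the test set's +x and is 85 deep; neighbouring bores are 75 apart. (lengths in mm)
- bore_2 (a point): centre of the mouth of the middle parking bore in the test set's front face, 35 above the desk. The bore is 25 x 25, runs level along the test set's +x and is 85 deep; neighbouring bores are 75 apart. (lengths in mm)
- bore_3 (a point): centre of the mouth of the right parking bore in the test set's front face, 35 above the desk. The bore is 25 x 25, runs level along the test set's +x and is 85 deep; neighbouring bores are 75 apart. (lengths in mm)
- probe_1_grip (a point): centre of the handle of probe_1, one of two or three loose orange probes lying on the desk (absent: None). Square orange handle 28 x 28, 70 long (too thick for the bores); from its front, along the probe's +x, a black round tube 22 in diameter, 85 long with its narrower tip, on the handle's centre line: the tip is 120 from this point. About 0.08 kg. (lengths in mm)
- probe_1_ring (a point): centre of the white ring, 5 wide, round the tube of probe_1: 60 from the handle's centre along the probe's +x axis, 60 from the tip (lengths in mm)
- probe_2_grip (a point): centre of the handle of probe_2, one of two or three loose orange probes lying on the desk (absent: None). Square orange handle 28 x 28, 70 long (too thick for the bores); from its front, along the probe's +x, a black round tube 22 in diameter, 85 long with its narrower tip, on the handle's centre line: the tip is 120 from this point. About 0.08 kg. (lengths in mm)
- probe_2_ring (a point): centre of the white ring, 5 wide, round the tube of probe_2: 60 from the handle's centre along the probe's +x axis, 60 from the tip (lengths in mm)
- probe_3_grip (a point): centre of the handle of probe_3, one of two or three loose orange probes lying on the desk (absent: None). Square orange handle 28 x 28, 70 long (too thick for the bores); from its front, along the probe's +x, a black round tube 22 in diameter, 85 long with its narrower tip, on the handle's centre line: the tip is 120 from this point. About 0.08 kg. (lengths in mm)
- probe_3_ring (a point): centre of the white ring, 5 wide, round the tube of probe_3: 60 from the handle's centre along the probe's +x axis, 60 from the tip (lengths in mm)
- mouse: bystander to be left alone: a black computer mouse, 104 x 58 x 36; origin at the centre of its underside (lengths in mm)
- cutters: bystander to be left alone: flush cutters with dark blue grips, 123 long; origin at the centre of its underside (lengths in mm)
- driver: bystander to be left alone: a screwdriver with a red handle, 170 long; origin at the centre of its underside (lengths in mm)
- meter: bystander to be left alone: a handheld multimeter, 140 x 67 x 44; origin at the centre of its underside (lengths in mm)
Things that resemble listed ones, but are neither listed nor needed, are in the scene too. Leave any purple look-alike of the part that bears cap_grip alone.

How it is judged:
By the outcome, as a careful person would: the job done as asked, in the order asked, and still so for the second after the job is handed in, with the robot touching nothing.
Of probe_1, probe_2, probe_3 only 2 to 3 are there at a start; the rules pass over those that are not, and their reading is None.
At some moment in a run one of probe_1, probe_2, probe_3, tray may be knocked a few centimetres aside while the robot is not near it.
Once in a run the grip may slacken for a moment while it holds something.
It also fails if it takes over 210 s, if anything falls off the work surface, if the arm or the gripper's body presses on something with over 40 N, if the wrist force passes 120 N, or if a joint passes its speed limit or range.

### The arm

A 6-joint arm with a two-finger parallel gripper is mounted at the origin on a cart in front of the work surface, level with it; the furniture and walls round the work are solid. World frame = base frame: x ahead of the robot, y to its left, z up, the work surface at z = 0. Lengths are in m, angles in rad, forces in N, time in s.
With the tool pointing down it reaches from about 0.275 to 1 m from the base axis. Payload 8.4 kg.
Tool frame: the origin (TCP) lies at the very end of the fingers, on their centre line; the grasp point (between the pads) lies env.grip_depth behind it (env.grip_depth is the distance from the TCP to the grasp point, in m); z points along the fingers, y is the line along which they close (so a half turn about z gives the same grasp; the last joint's range is limited). The gripper opens to 85 mm and grips with 20 to 120 N. Pads are 22 mm wide; open, the fingers measure 114 mm over their backs; the gripper's body (76 mm by 85 mm) begins 54 mm behind the grasp point. The pads swing forward as they close: fully open they stand 13 mm farther back than shut.
Start: joints at [-0.002, 0.353, 1.633, -0, 1.155, -0.002], TCP at [0.625, -0, 0.199] pointing down, gripper open.
Joint ranges: [-2.63, 2.63], [-0.92, 2.1], [0.06, 2.66], [-1.3, 4.44], [0, 2.69], [-3.02, 3.02]. Speed limits (rad/s): [2.22, 2.22, 2.79, 3.14, 3.14, 3.14].

### API

Orientations are given as a unit quaternion [x, y, z, w].
In Python, from station import env gives the robot as it stands.
- The arm moves only by the tool servo_tool, never from a script. Its arguments are lists of equal length, an entry for each row: "turn": the turn, a rotation vector about the tool's x, y, z in rad, a list of three; "linear": the shift along the tool's x, y, z in cm, a list of three; "gripper": the finger opening in cm, from 0 to 8.54. A call has 1 to 10 rows; each row is the pose to reach, as a shift and turn from the pose commanded when the call began, along the tool's axes at that moment; what a row does not reach only later rows make up. A row lasts 1/10 s, in which the tool goes at most 50 mm and 8.59 degrees, less where a joint would pass 70% of its speed; a pose out of reach is approached as far as the arm can. A call with a gripper value outside its range is refused whole. The fingers move at their own pace and stop on an object; the grip force is fixed at half the most. Time passes only in rows, so rows that repeat a pose let the fingers close. It gives the time, the measured TCP pose, the force, the opening and the grip force at its end, in the units of the state.
- env.sense(): the state, without advancing time (a new reading comes with each control period).
- env.camera(name): name is "scene" or "side" or "wrist"; returns a dict with "color" (400x640x3 uint8, blue, green, red), "intrinsics" (3x3 intrinsics, pixels), "xyz" and "orientation" of the camera in the world. Camera axes: x right, y down, z forward; pixel columns grow to the right and rows downward; lengths in m; the calibration is good to about 2 mm. The wrist camera is an equidistant fisheye: a pixel r from the principal point sees the ray r / f radians off the axis. A picture is of the moment at which its call begins. There is no depth.
- env.sign_off(): hands the job in; it is judged then, once.
The state is a dict: "time": time; "q": joint angles; "joint_velocities": joint speeds; "joint_torque": joint torques, N m; "eef_pos": TCP position; "ee_rot": TCP orientation; "contact_force": force on the tool from outside, world axes, zero at the start; "wrist_torque": the same for the moment, N m; "finger_gap": opening from 0.0 (shut) to 1.0 (fully open); "finger_force": force on a finger pad.
Only numpy, scipy, OpenCV 4.12 (cv2) and the standard library are available. Lean on these libraries where they do the work, as an engineer would, in place of code of your own. Each camera call takes 0.05 s, during which the arm holds its last target. There are 200 camera calls.

## Working session

There is one attempt and no reset: what is moved stays moved. The work goes in short steps, Python scripts to look and compute and a tool call to move; the robot and the scene stay as the last step left them, time stands still between calls to the robot, and variables do not carry over. Pictures are saved under pics/ and viewed, at most 14 in all, crops included, and the job is handed in when it is done.

Besides the shell and the picture viewer there is one more tool, called by a JSON object that holds its "fn" and its "kwargs", one argument or row to a line. servo_tool: Moves the arm, as the interface text tells. Its arguments: {"type":"object","properties":{"turn":{"type":"array","items":{"type":"array","items":{"type":"number"}}},"linear":{"type":"array","items":{"type":"array","items":{"type":"number"}}},"gripper":{"type":"array","items":{"type":"number"}}},"required":["turn","linear","gripper"]}

```bash
mkdir -p pics; cat > h.py <<'E'
import numpy as np, cv2
from scipy.spatial.transform import Rotation as R
from station import env
def shot(name,fn,crop=None,scale=1):
    c=env.camera(name); im=c["color"]; cv2.imwrite('pics/raw_'+fn+'.png',im)
    np.savez('pics/'+fn+'.npz',K=c["intrinsics"],p=c["xyz"],o=c["orientation"],n=name)
    save(fn,fn,crop,scale)
    return c
def save(src,fn,crop=None,scale=1):
    im=cv2.imread('pics/raw_'+src+'.png')
    if crop: x0,y0,x1,y1=crop; im=im[y0:y1,x0:x1]
    if scale!=1: im=cv2.resize(im,None,fx=scale,fy=scale,interpolation=cv2.INTER_CUBIC)
    cv2.imwrite('pics/'+fn+'.png',im)
def cal(fn):
    d=np.load('pics/'+fn+'.npz'); return d['K'],d['p'],rot(d['o']),str(d['n'])
def rot(o):
    o=np.array(o); return o if o.shape==(3,3) else R.from_quat(o).as_matrix()
def ray(fn,u,v):
    K,p,M,n=cal(fn)
    x=(u-K[0,2])/K[0,0]; y=(v-K[1,2])/K[1,1]
    if n=='wrist':
        r=np.hypot(x,y); d=np.array([np.sin(r)*x/max(r,1e-9),np.sin(r)*y/max(r,1e-9),np.cos(r)])
    else: d=np.array([x,y,1.])
    return p,M@d
def at(fn,u,v,z):
    p,d=ray(fn,u,v); return np.round(p+d*(z-p[2])/d[2],4)
def proj(fn,P):
    K,p,M,n=cal(fn); c=M.T@(np.array(P)-p)
    if n=='wrist':
        r=np.hypot(c[0],c[1]); th=np.arctan2(r,c[2]); c=np.array([c[0]/r*th,c[1]/r*th,1]) if r>0 else np.array([0,0,1])
    return np.round([K[0,0]*c[0]/c[2]+K[0,2],K[1,1]*c[1]/c[2]+K[1,2]],1)
def tool(): 
    s=env.sense(); return np.array(s["eef_pos"]),rot(s["ee_rot"]),s
def go(P,yaw=None):
    """shift (cm, tool axes) to world TCP P and tool yaw change"""
    p,M,s=tool(); return np.round(M.T@(np.array(P)-p)*100,2)
E
python3 - <<'E'
from h import *
a=shot('scene','s0'); b=shot('side','d0')
c=shot('wrist','w0')
for k in (a,b,c): print(k["xyz"],rot(k["orientation"]).round(3).tolist(),k["intrinsics"])
p,M,s=tool(); print(s,M.round(3),env.grip_depth)
E
```

```text
[-0.72639433  0.74588718  0.94670045] [[-0.429, -0.459, 0.778], [-0.903, 0.228, -0.364], [-0.01, -0.859, -0.512]] [[482.15741635   0.         318.10035272]
 [  0.         482.15741635 198.9350736 ]
 [  0.           0.           1.        ]]
[ 0.27658916 -0.89897709  0.93424908] [[0.974, -0.119, 0.193], [-0.225, -0.595, 0.771], [0.023, -0.795, -0.607]] [[383.84410317   0.         318.04375488]
 [  0.         383.84410317 197.27793796]
 [  0.           0.           1.        ]]
[0.62498266 0.07217839 0.37405079] [[1.0, 0.002, -0.001], [0.001, -0.959, -0.282], [-0.002, 0.282, -0.959]] [[309.70691629   0.         320.63392521]
 [  0.         309.70691629 197.43408549]
 [  0.           0.           1.        ]]
{'time': 0.15, 'q': array([-2.41570348e-03,  3.53506364e-01,  1.63395430e+00,  1.19616019e-06,
        1.15520195e+00, -2.40157526e-03]), 'joint_velocities': array([ 9.73976631e-05, -2.60006354e-03, -2.25577582e-03,  3.55922489e-05,
       -2.23869534e-03,  4.86262490e-04]), 'joint_torque': array([-7.39769093e-04, -6.05638933e+01, -3.42338884e+01, -2.29960733e-05,
        6.16452831e-03, -4.00942213e-05]), 'eef_pos': array([ 6.24604912e-01, -8.44855094e-06,  1.98527202e-01]), 'ee_rot': array([ 7.07111846e-01,  7.07101514e-01, -3.76987343e-04, -3.79583286e-04]), 'contact_force': array([-0.03242617,  1.24042216, -0.75435774]), 'wrist_torque': array([-0.05915279,  0.01745389, -0.02682144]), 'finger_force': 0.0, 'finger_gap': 0.9961375701427098} [[ 0.     1.    -0.001]
 [ 1.    -0.     0.   ]
 [ 0.    -0.001 -1.   ]] 0.0187
```

View pics/d0.png

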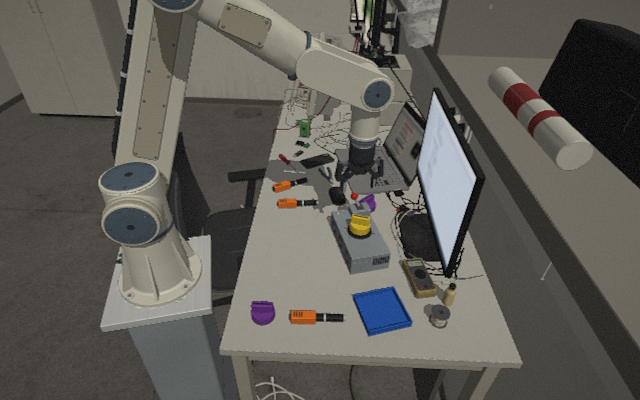

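View pics/w0.png

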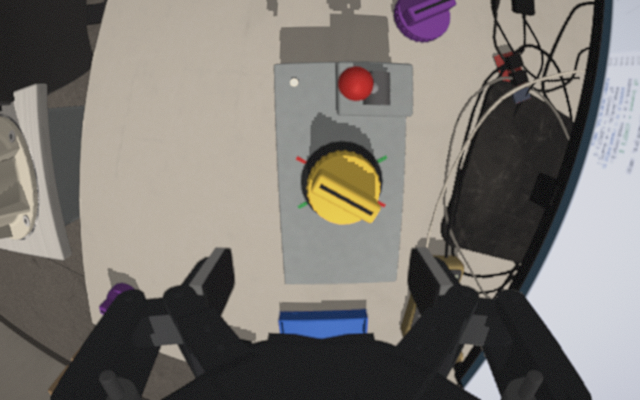

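View pics/s0.png

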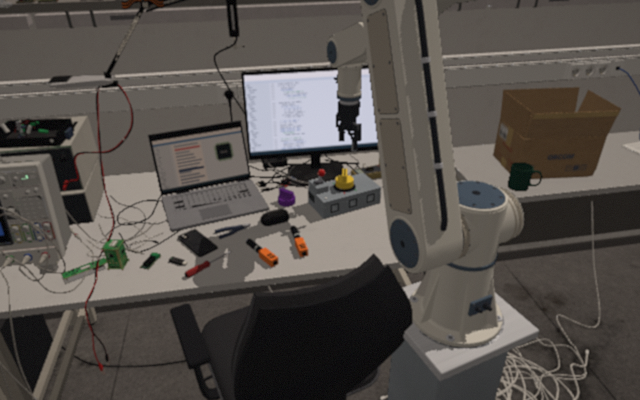

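```bash
python3 - <<'E'
from h import *
for q in [(275,65),(413,63),(398,282),(285,283)]: print(q,at('w0',*q,.07))
print('cap top',at('w0',347,198,.138),'ball',at('w0',357,84,.145),'screw',at('w0',294,83,.07))
for q in [(297,158),(385,204),(302,206),(383,158)]: print('marks',at('w0',*q,.07))
print('wing',at('w0',313,180,.132),at('w0',378,214,.132))
print('tray',[at('d0',*q,.022) for q in [(353,296),(395,286),(411,322),(366,334)]])
a=cv2.imread('pics/raw_d0.png')
x=cv2.resize(a[165:225,255:390],None,fx=5.9,fy=5.9,interpolation=3)
y=cv2.resize(a[280:345,235:415],None,fx=4.42,fy=4.42,interpolation=3)
w=max(x.shape[1],y.shape[1]);o=np.zeros((600,w,3),np.uint8);o[:290,:x.shape[1]]=x[:290];o[300:300+min(300,y.shape[0]),:y.shape[1]]=y[:300]
cv2.imwrite('pics/c1.png',o[:,:800])
E
```

```text
(275, 65) [0.5802 0.1163 0.07  ]
(413, 63) [0.7158 0.1215 0.07  ]
(398, 282) [ 0.7153 -0.1204  0.07  ]
(285, 283) [ 0.5837 -0.1202  0.07  ]
cap top [0.6457 0.0022 0.138 ] ball [0.6511 0.0909 0.145 ] screw [0.5987 0.0978 0.07  ]
marks [0.6011 0.0235 0.07  ]
marks [ 0.6918 -0.0244  0.07  ]
marks [ 0.6053 -0.0266  0.07  ]
marks [0.6872 0.024  0.07  ]
wing [0.6185 0.0155 0.132 ] [ 0.6728 -0.0135  0.132 ]
tray [array([ 0.5599, -0.2253,  0.022 ]), array([ 0.6956, -0.2159,  0.022 ]), array([ 0.691 , -0.3436,  0.022 ]), array([ 0.5568, -0.3529,  0.022 ])]
```

View pics/c1.png

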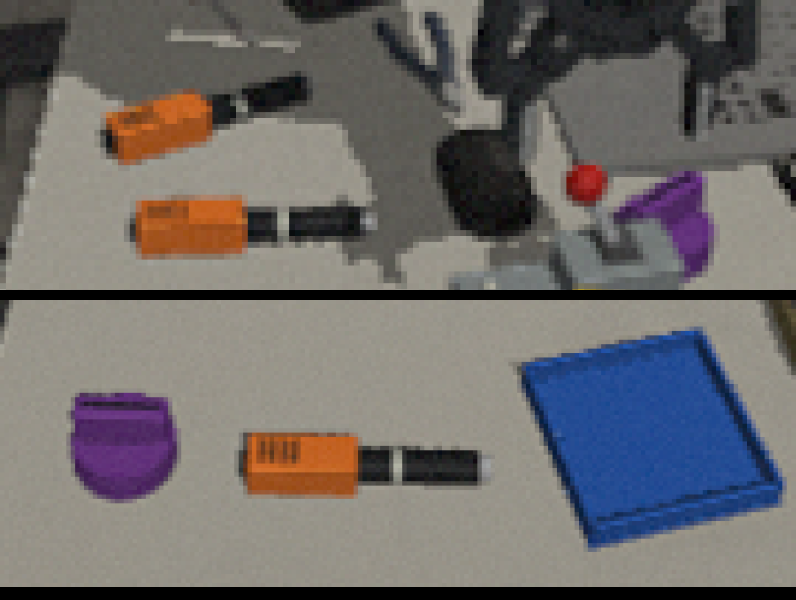

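{"fn": "servo_tool", "kwargs": {
  "turn": [
    [0,0,-0.15],
    [0,0,-0.3],
    [0,0,-0.45],
    [0,0,-0.6],
    [0,0,-0.75],
    [0,0,-0.9],
    [0,0,-1.05],
    [0,0,-1.08],
    [0,0,-1.08]
  ],
  "linear": [
    [0,0.5,0.5],
    [0,1,1],
    [0,1.5,1.5],
    [0,2.14,2],
    [0,2.14,2.5],
    [0,2.14,3],
    [0,2.14,3.5],
    [0,2.14,4],
    [0,2.14,4]
  ],
  "gripper": [5,5,5,5,5,5,5,5,5]
}}

```text
time: 1.05
eef_pos: [0.6457, -0.0, 0.1581]
ee_rot: [0.244, 0.97, -0.0, -0.001]
contact_force: [-0.0, -0.5, -0.4]
finger_gap: 0.585
finger_force: 0.0
```

```bash
python3 - <<'E'
from h import *
shot('wrist','w1'); p,M,s=tool(); print(p,M.round(3).tolist(),s['q'].round(2),s['contact_force'])
E
```

```text
[6.46052081e-01 1.84096323e-05 1.58613442e-01] [[-0.88, 0.474, -0.001], [0.474, 0.88, -0.0], [0.001, -0.0, -1.0]] [-0.    0.42  1.62 -0.    1.1  -1.08] [-0.62853124 -0.36119912  0.12931077]
```

View pics/w1.png

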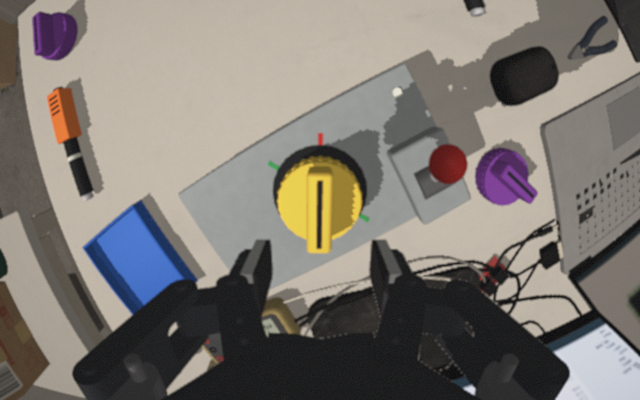

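```bash
python3 - <<'E'
from h import *
a=at('w1',320,170,.132);b=at('w1',320,252,.132);print(a,b,(a+b)/2,np.linalg.norm(a-b), go([0.646,0,.107]))
print('probeC',[at('w1',*q,.014) for q in [(60,88),(90,195)]])
E
```

```text
[0.618  0.0149 0.132 ] [ 0.671  -0.0136  0.132 ] [0.6445  0.00065 0.132  ] 0.06017682278086809 [-0.   -0.    5.16]
probeC [array([ 0.3679, -0.2438,  0.014 ]), array([ 0.5177, -0.2784,  0.014 ])]
```

{"fn": "servo_tool", "kwargs": {
  "turn": [
    [0,0,0],
    [0,0,0],
    [0,0,0],
    [0,0,0],
    [0,0,0],
    [0,0,0],
    [0,0,0],
    [0,0,0],
    [0,0,0],
    [0,0,0]
  ],
  "linear": [
    [0,0,1.5],
    [0,0,3],
    [0,0,4],
    [0,0,5.1],
    [0,0,5.1],
    [0,0,5.1],
    [0,0,5.1],
    [0,0,5.1],
    [0,0,5.1],
    [0,0,5.1]
  ],
  "gripper": [5,5,5,5,5,0,0,0,0,0]
}}

```text
time: 2.1
eef_pos: [0.6466, -0.0, 0.1084]
ee_rot: [0.243, 0.97, 0.0, 0.0]
contact_force: [0.2, 0.3, 0.0]
finger_gap: -0.0
finger_force: 0.0
```

```bash
python3 - <<'E'
from h import *
shot('wrist','w2'); p,M,s=tool(); print(p,s['finger_gap'],s['finger_force'],s['contact_force'])
E
```

```text
[6.46539874e-01 2.67167096e-05 1.08366257e-01] -0.0022714176712239566 0.0 [ 0.18684254 -0.06548251 -0.21228949]
```

View pics/w2.png

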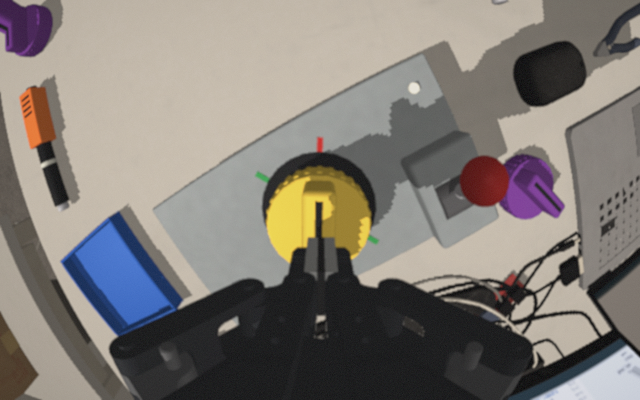

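```bash
python3 - <<'E'
from h import *
save('w2','c2',(230,130,410,300),4.4)
p,M,s=tool(); print('tcp',proj('w2',p),proj('w2',p+[0,0,.0187]))
d=np.array([.883,-.47,0])
for t in(-.03,0,.03):print([proj('w2',np.array([.645,0.0005,z])+d*t).tolist() for z in (.104,.132)])
print(cal('w2')[1])
E
```

```text
tcp [320.  228.9] [320.  241.7]
[[319.4, 176.9], [319.3, 188.9]]
[[319.5, 224.0], [319.4, 242.8]]
[[319.6, 266.1], [319.5, 289.3]]
[0.58311056 0.03404901 0.28402574]
```

View pics/c2.png

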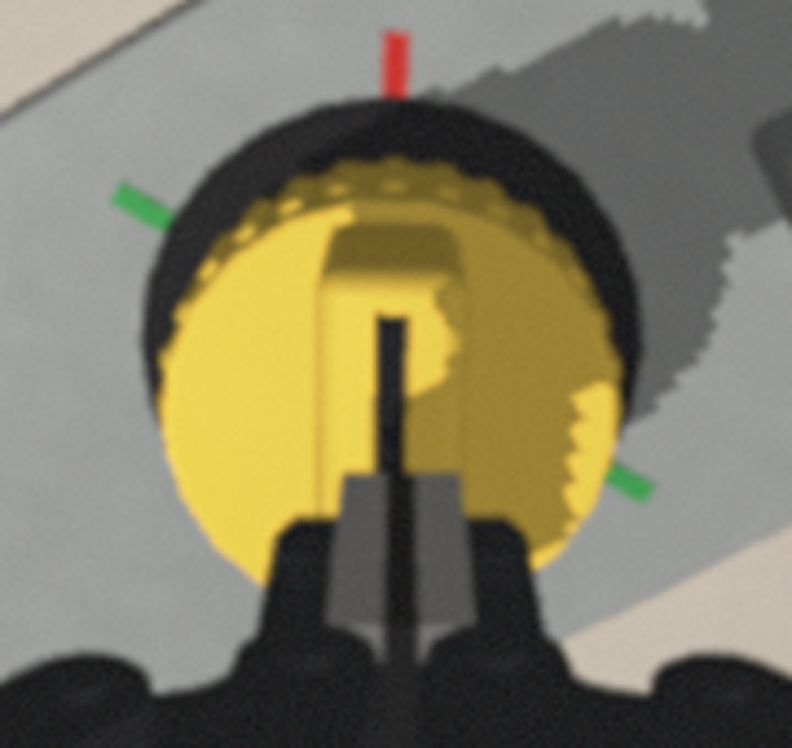

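```bash
python3 - <<'E'
from h import *
p,M,s=tool()
for z in (0,-.01,-.02,-.03,-.04):print(z,[proj('w2',p+M@np.array([x,.0,z])).tolist() for x in (.011,-.011)],[proj('w2',p+M@np.array([x,.0,z])).tolist() for x in (.011,)])
p0=np.array([.6246,0,.1985]);M0=np.array([[0,1,0],[1,0,0],[0,0,-1.]])
for z in (0,-.013,-.02,-.03,-.04):print(z,[proj('w0',p0+M0@np.array([x,-.0427,z])).tolist() for x in (.011,-.011)])
save('w0','c3',(140,220,300,360),4)
print(s['q'])
E
```

```text
0 [[320.0, 212.0], [320.0, 245.2]] [[320.0, 212.0]]
-0.01 [[320.0, 217.7], [320.0, 252.3]] [[320.0, 217.7]]
-0.02 [[320.0, 224.1], [320.0, 260.2]] [[320.0, 224.1]]
-0.03 [[319.9, 231.3], [319.9, 268.9]] [[319.9, 231.3]]
-0.04 [[319.9, 239.3], [319.9, 278.5]] [[319.9, 239.3]]
0 [[250.4, 212.2], [253.1, 244.9]]
-0.013 [[245.6, 219.7], [248.7, 254.1]]
-0.02 [[242.7, 224.1], [246.2, 259.5]]
-0.03 [[238.3, 231.0], [242.3, 267.9]]
-0.04 [[233.3, 238.8], [238.0, 277.1]]
[-2.29313656e-03  4.77689070e-01  1.66115648e+00  2.94985920e-05
  1.00229986e+00 -1.08231198e+00]
```

View pics/c3.png

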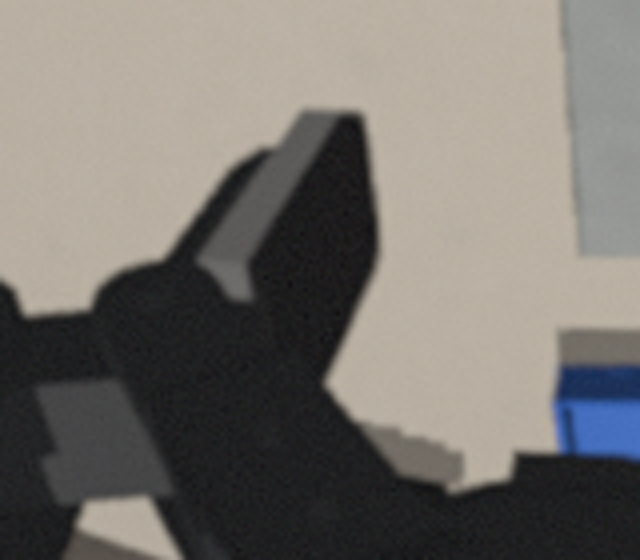

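{"fn": "servo_tool", "kwargs": {
  "turn": [
    [0,0,0],
    [0,0,0],
    [0,0,0],
    [0,0,0],
    [0,0,0],
    [0,0,0],
    [0,0,0],
    [0,0,0],
    [0,0,0],
    [0,0,0]
  ],
  "linear": [
    [0,0,0],
    [0,0,0],
    [0,0,0],
    [0,0,0],
    [0,0,0],
    [0,0,0.8],
    [0,0,1.6],
    [0,0,2.4],
    [0,0,3],
    [0,0,3]
  ],
  "gripper": [5,5,5,5,5,5,5,5,5,5]
}}

```text
time: 3.15
eef_pos: [0.6455, 0.0, 0.0766]
ee_rot: [0.243, 0.97, -0.0, -0.001]
contact_force: [-0.1, 0.3, -0.1]
finger_gap: 0.589
finger_force: 0.0
```

{"fn": "servo_tool", "kwargs": {
  "turn": [
    [0,0,0],
    [0,0,0],
    [0,0,0],
    [0,0,0],
    [0,0,0]
  ],
  "linear": [
    [0,0,0],
    [0,0,0],
    [0,0,0],
    [0,0,0],
    [0,0,0]
  ],
  "gripper": [1,1,1,1,1]
}}

```text
time: 3.65
eef_pos: [0.6466, -0.0002, 0.0786]
ee_rot: [0.243, 0.97, -0.0, 0.0]
contact_force: [-2.3, -1.4, 5.6]
finger_gap: 0.198
finger_force: 63.0
```

```bash
python3 - <<'E'
from h import *
shot('wrist','w3'); a=cv2.imread('pics/raw_w3.png')[150:320,220:420]
shot('side','d3'); b=cv2.imread('pics/raw_d3.png')[130:260,310:440]
a=cv2.resize(a,(470,400));b=cv2.resize(b,(320,320),interpolation=3)
o=np.zeros((400,800,3),np.uint8);o[:,:470]=a;o[:320,475:795]=b;cv2.imwrite('pics/c4.png',o)
p,M,s=tool(); print(p,s['finger_gap'],s['finger_force'],s['contact_force'],proj('d3',p))
E
```

```text
[ 6.46578865e-01 -1.45050029e-04  7.85208675e-02] 0.1951954738969309 63.12425494194031 [-2.83868976 -2.66370554  5.48832045] [359.2 227.4]
```

View pics/c4.png

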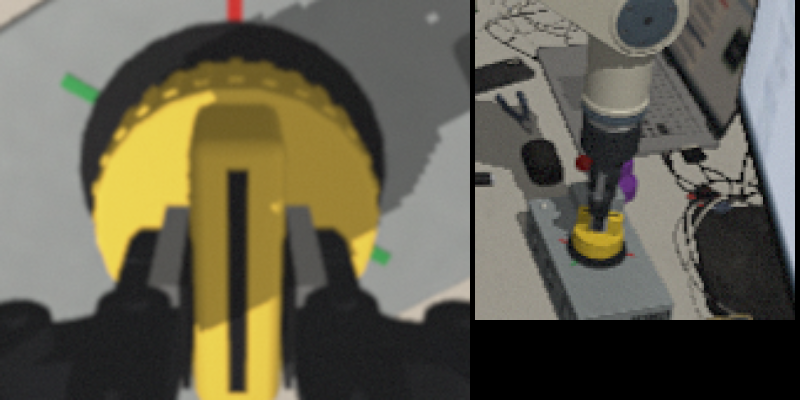

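{"fn": "servo_tool", "kwargs": {
  "turn": [
    [0,0,0],
    [0,0,0],
    [0,0,0],
    [0,0,0],
    [0,0,0],
    [0,0,0],
    [0,0,0],
    [0,0,0],
    [0,0,0],
    [0,0,0]
  ],
  "linear": [
    [0,0,0],
    [0,0,0],
    [0,0,0],
    [0,0,0.3],
    [0,0,0.6],
    [0,0,0.6],
    [0,0,0.6],
    [0,0,0.6],
    [0,0,0.6],
    [0,0,0.6]
  ],
  "gripper": [3.5,3.5,3.5,3.5,3.5,1,1,1,1,1]
}}

```text
time: 4.75
eef_pos: [0.6463, -0.0002, 0.0722]
ee_rot: [0.243, 0.97, -0.0, -0.0]
contact_force: [-2.1, -2.8, 4.6]
finger_gap: 0.202
finger_force: 60.1
```

{"fn": "servo_tool", "kwargs": {
  "turn": [
    [0,0,0],
    [0,0,0],
    [0,0,0],
    [0,0,0],
    [0,0,0],
    [0,0,0]
  ],
  "linear": [
    [0,0,0.2],
    [0,0,0.4],
    [0,0,0.6],
    [0,0,0.75],
    [0,0,0.75],
    [0,0,0.75]
  ],
  "gripper": [0,0,0,0,0,0]
}}

```text
time: 5.35
eef_pos: [0.6464, -0.0002, 0.0653]
ee_rot: [0.243, 0.97, -0.0, 0.0]
contact_force: [-4.3, -2.4, 10.7]
finger_gap: 0.203
finger_force: 61.2
```

{"fn": "servo_tool", "kwargs": {
  "turn": [
    [0,0,-0.12],
    [0,0,-0.24],
    [0,0,-0.36],
    [0,0,-0.48],
    [0,0,-0.6],
    [0,0,-0.72],
    [0,0,-0.84],
    [0,0,-0.96],
    [0,0,-1.06],
    [0,0,-1.06]
  ],
  "linear": [
    [0,0,0.05],
    [0,0,0.05],
    [0,0,0.05],
    [0,0,0.05],
    [0,0,0.05],
    [0,0,0.05],
    [0,0,0.05],
    [0,0,0.05],
    [0,0,0.05],
    [0,0,0.05]
  ],
  "gripper": [0,0,0,0,0,0,0,0,0,0]
}}

```text
time: 6.35
eef_pos: [0.6465, 0.0006, 0.065]
ee_rot: [-0.282, 0.959, 0.0, 0.0]
contact_force: [-3.7, 1.3, 11.4]
finger_gap: 0.202
finger_force: 61.0
```

```bash
python3 - <<'E'
from h import *
p,M,s=tool(); print(p,np.degrees(np.arctan2(M[1,1],M[0,1])),s['finger_gap'],s['contact_force'],s['wrist_torque'],s['q'])
shot('wrist','w4',(200,130,440,310),3.3)
E
```

```text
[6.46467115e-01 6.17289682e-04 6.49879430e-02] 122.80594355298061 0.20168234304202726 [-3.70445945  1.26759726 11.38948946] [0.20358631 0.79381627 0.1388636 ] [-1.85063158e-03  5.29599956e-01  1.68749787e+00  1.04820969e-03
  9.24253704e-01 -2.14584987e+00]
```

View pics/w4.png

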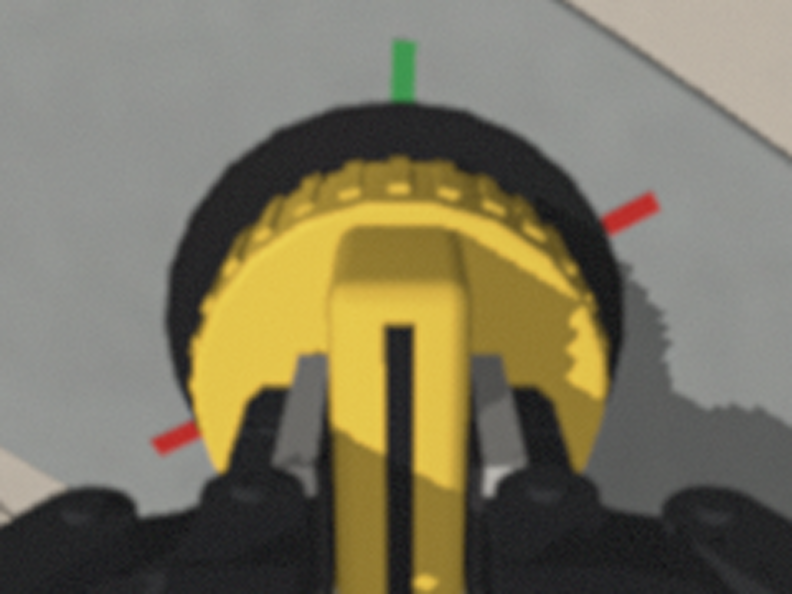

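{"fn": "servo_tool", "kwargs": {
  "turn": [
    [0,0,0],
    [0,0,0],
    [0,0,0],
    [0,0,0],
    [0,0,0],
    [0,0,0],
    [0,0,0],
    [0,0,0],
    [0,0,0],
    [0,0,0]
  ],
  "linear": [
    [0,0,-0.4],
    [0,0,-0.8],
    [0,0,-1.2],
    [0,0,-2],
    [0,0,-3],
    [0,0,-4.5],
    [0,0,-6],
    [0,0,-8],
    [0,0,-10],
    [0,0,-10]
  ],
  "gripper": [0,0,0,0,0,0,0,0,0,0]
}}

```text
time: 7.4
eef_pos: [0.6487, -0.0001, 0.1681]
ee_rot: [-0.281, 0.96, -0.001, 0.003]
contact_force: [0.4, 0.5, -0.7]
finger_gap: 0.201
finger_force: 59.0
```

```bash
python3 - <<'E'
from h import *
p,M,s=tool(); print(M.round(3).tolist(),go([.626,-.2,.165]))
E
```

```text
[[-0.842, -0.539, 0.006], [-0.539, 0.842, -0.0], [-0.005, -0.003, -1.0]] [ 12.69 -15.62   0.3 ]
```

{"fn": "servo_tool", "kwargs": {
  "turn": [
    [0,0,0],
    [0,0,0],
    [0,0,0],
    [0,0,0],
    [0,0,0],
    [0,0,0],
    [0,0,0],
    [0,0,0],
    [0,0,0],
    [0,0,0]
  ],
  "linear": [
    [1,-1.5,0],
    [3,-4,0],
    [5,-7,0],
    [7.5,-10,0],
    [10,-13,0],
    [12,-16,0],
    [14,-19,0],
    [16,-21.5,0],
    [17,-22.8,0],
    [17,-22.8,0]
  ],
  "gripper": [0,0,0,0,0,0,0,0,0,0]
}}

```text
time: 8.4
eef_pos: [0.625, -0.286, 0.1631]
ee_rot: [-0.28, 0.96, 0.0, -0.001]
contact_force: [0.2, 0.5, -0.7]
finger_gap: 0.201
finger_force: 59.0
```

```bash
python3 - <<'E'
from h import *
p,M,s=tool(); print(p,M.round(3).tolist(),s['finger_gap'],s['q'])
shot('wrist','w5'); shot('side','d5',(230,260,430,350),4)
# blue mask centroid in side view, hull fit
for n in ('w5','d5'):
    im=cv2.imread('pics/raw_%s.png'%n); h=cv2.cvtColor(im,cv2.COLOR_BGR2HSV)
    m=cv2.inRange(h,(105,150,50),(125,255,255)); c=max(cv2.findContours(m,0,2)[0],key=cv2.contourArea)
    q=cv2.approxPolyDP(cv2.convexHull(c),4,True)[:,0]; print(n,cv2.contourArea(c),[(u.tolist(),at(n,*u,.022).tolist()) for u in q])
E
```

```text
[ 0.6250034  -0.28600769  0.1630901 ] [[-0.844, -0.537, -0.001], [-0.537, 0.844, 0.0], [0.001, 0.001, -1.0]] 0.20124913893760307 [-4.31104051e-01  4.81382747e-01  1.52015514e+00 -4.89012709e-04
  1.14118007e+00 -2.56832137e+00]
w5 7915.5 [([303, 103], [0.5689, -0.3423, 0.022]), ([406, 165], [0.5638, -0.2166, 0.022]), ([376, 212], [0.6245, -0.2139, 0.022]), ([263, 215], [0.694, -0.3165, 0.022]), ([247, 206], [0.6946, -0.3367, 0.022])]
d5 1798.0 [([394, 288], [0.6897, -0.2225, 0.022]), ([410, 325], [0.6844, -0.352, 0.022]), ([369, 335], [0.5637, -0.3575, 0.022]), ([354, 295], [0.5638, -0.2224, 0.022])]
```

View pics/w5.png

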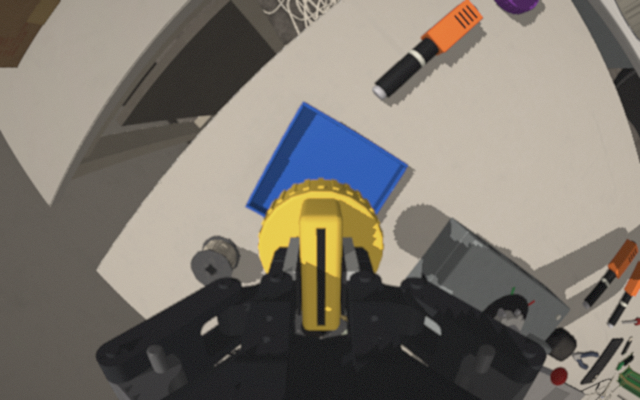

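{"fn": "servo_tool", "kwargs": {
  "turn": [
    [0,0,0],
    [0,0,0],
    [0,0,0],
    [0,0,0],
    [0,0,0],
    [0,0,0],
    [0,0,0],
    [0,0,0],
    [0,0,0],
    [0,0,0]
  ],
  "linear": [
    [-0.3,0.1,1],
    [-0.66,0.29,3],
    [-0.66,0.29,6],
    [-0.66,0.29,9],
    [-0.66,0.29,11.5],
    [-0.66,0.29,13.5],
    [-0.66,0.29,14.5],
    [-0.66,0.29,15.2],
    [-0.66,0.29,15.6],
    [-0.66,0.29,15.6]
  ],
  "gripper": [0,0,0,0,0,0,0,0,0,0]
}}

```text
time: 9.5
eef_pos: [0.6304, -0.2775, 0.0083]
ee_rot: [-0.281, 0.96, -0.0, 0.0]
contact_force: [0.9, -0.4, -0.5]
finger_gap: 0.194
finger_force: 59.0
```

{"fn": "servo_tool", "kwargs": {
  "turn": [
    [0,0,0],
    [0,0,0],
    [0,0,0]
  ],
  "linear": [
    [0,0,0.2],
    [0,0,0.4],
    [0,0,0.4]
  ],
  "gripper": [0,0,0]
}}

```text
time: 9.8
eef_pos: [0.6302, -0.2778, 0.0043]
ee_rot: [-0.281, 0.96, -0.0, 0.0]
contact_force: [0.3, -0.9, -1.5]
finger_gap: 0.2
finger_force: 59.0
```

{"fn": "servo_tool", "kwargs": {
  "turn": [
    [0,0,0],
    [0,0,0],
    [0,0,0],
    [0,0,0]
  ],
  "linear": [
    [0.1,-0.2,0.2],
    [0.1,-0.2,0.4],
    [0.1,-0.2,0.5],
    [0.1,-0.2,0.5]
  ],
  "gripper": [0,0,0,0]
}}

```text
time: 10.2
eef_pos: [0.6301, -0.2799, -0.0012]
ee_rot: [-0.281, 0.96, 0.0, -0.0]
contact_force: [-0.0, -0.1, -0.0]
finger_gap: 0.201
finger_force: 59.0
```

{"fn": "servo_tool", "kwargs": {
  "turn": [
    [0,0,0],
    [0,0,0],
    [0,0,0]
  ],
  "linear": [
    [0,0,0.1],
    [0,0,0.2],
    [0,0,0.2]
  ],
  "gripper": [0,0,0]
}}

```text
time: 10.5
eef_pos: [0.6304, -0.28, -0.0017]
ee_rot: [-0.281, 0.96, -0.0, 0.0]
contact_force: [-4.4, 0.9, 9.4]
finger_gap: 0.202
finger_force: 60.6
```

{"fn": "servo_tool", "kwargs": {
  "turn": [
    [0,0,0],
    [0,0,0],
    [0,0,0],
    [0,0,0],
    [0,0,0],
    [0,0,0],
    [0,0,0],
    [0,0,0],
    [0,0,0],
    [0,0,0]
  ],
  "linear": [
    [0,0,-0.1],
    [0,0,-0.1],
    [0,0,-0.1],
    [0,0,-0.1],
    [0,0,-2],
    [0,0,-5],
    [0,0,-9],
    [0,0,-13],
    [0,0,-16],
    [0,0,-16]
  ],
  "gripper": [5.5,5.5,5.5,5.5,5.5,5.5,5.5,5.5,5.5,5.5]
}}

```text
time: 11.5
eef_pos: [0.6331, -0.2811, 0.1624]
ee_rot: [-0.281, 0.96, -0.003, 0.003]
contact_force: [0.3, -0.1, 0.0]
finger_gap: 0.648
finger_force: 0.0
```

```bash
cat >> h.py <<'E'
def orange(fn,z=.014):
    im=cv2.imread('pics/raw_%s.png'%fn); h=cv2.cvtColor(im,cv2.COLOR_BGR2HSV)
    m=cv2.inRange(h,(5,150,90),(18,255,255))
    for c in cv2.findContours(m,0,2)[0]:
        if cv2.contourArea(c)>60:
            mo=cv2.moments(c);u=(mo['m10']/mo['m00'],mo['m01']/mo['m00']); r=cv2.minAreaRect(c); print(np.round(u,1),at(fn,*u,z),'area',mo['m00'],'rect',np.round(r[1],1),r[2])
E
python3 - <<'E'
from h import *
p,M,s=tool(); print(p,M.round(3).tolist(),s['q'].round(2))
shot('wrist','w6'); shot('side','d6'); orange('w6',.018); orange('d6',.018)
print('marks w6?')
a=cv2.imread('pics/raw_w6.png'); b=cv2.resize(cv2.imread('pics/raw_d6.png')[260:350,230:430],(640,288))
cv2.imwrite('pics/c6.png',cv2.resize(np.vstack([a,b]),None,fx=.85,fy=.85))
E
```

```text
[ 0.63312127 -0.28113735  0.16244203] [[-0.842, -0.539, 0.007], [-0.539, 0.842, -0.003], [-0.004, -0.007, -1.0]] [-0.42  0.48  1.52  0.    1.13 -2.56]
[634.8 281.9] [0.4568 0.3705 0.018 ] area 177.0 rect [28. 11.] 90.0
[626.2 254.5] [0.4425 0.2595 0.018 ] area 490.0 rect [15.6 37.3] 36.25383377075195
[455.   18.7] [ 0.4045 -0.2558  0.018 ] area 1243.5 rect [26.1 59.2] 49.08561706542969
[302.7 316.6] [ 0.4022 -0.2612  0.018 ] area 301.0 rect [13. 25.] 90.0
[287.2 203. ] [0.4434 0.2534 0.018 ] area 133.0 rect [ 8. 18.] 90.0
[282.9 186.1] [0.4445 0.3669 0.018 ] area 95.5 rect [ 8.5 17.2] 74.05460357666016
marks w6?
```

View pics/c6.png

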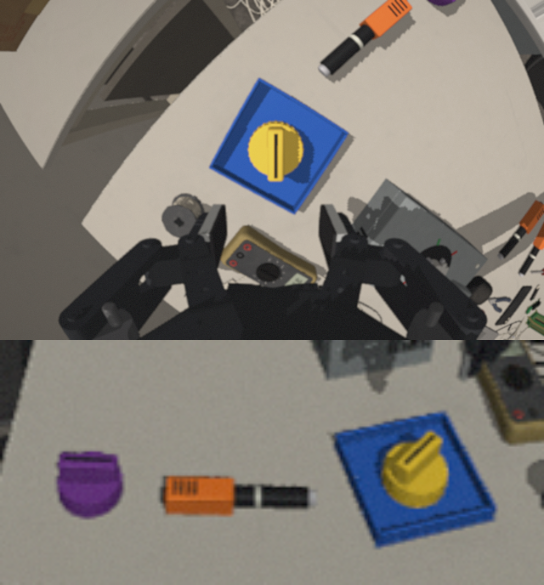

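```bash
python3 - <<'E'
from h import *
for n,(x0,y0,x1,y1) in {'w0':(285,140,400,220),'w1':(255,120,380,230),'w2':(240,125,390,260),'w4':(235,130,410,280)}.items():
    im=cv2.imread('pics/raw_%s.png'%n); h=cv2.cvtColor(im,cv2.COLOR_BGR2HSV)
    for col,m in (('r',cv2.inRange(h,(0,130,90),(8,255,255))|cv2.inRange(h,(172,130,90),(180,255,255))),('g',cv2.inRange(h,(45,80,60),(80,255,255)))):
        k=np.zeros_like(m);k[y0:y1,x0:x1]=m[y0:y1,x0:x1]
        for c in cv2.findContours(k,0,1)[0]:
            if len(c)>3:
                u=c[:,0].mean(0); P=at(n,*u,.07); print(n,col,u.round(1),P,len(c))
g=at('w6',455,18.7,.018);r=at('w6',414,47,.018);t=at('w6',381,82,.014)
for a in (r,t): d=a-g; print(a,np.linalg.norm(d),np.degrees(np.arctan2(d[1],d[0])))
E
```

```text
w0 r [381.  203.5] [ 0.6875 -0.0238  0.07  ] 14
w0 r [300.8 159.7] [0.6048 0.0217 0.07  ] 19
w0 g [302.3 204.6] [ 0.6056 -0.0251  0.07  ] 19
w0 g [381.4 159. ] [0.6856 0.023  0.07  ] 20
w1 r [320.  139.5] [0.6054 0.0215 0.07  ] 26
w1 g [363.8 217.3] [0.6862 0.0234 0.07  ] 21
w1 g [273.5 165.5] [ 0.606  -0.0248  0.07  ] 24
w2 r [319.3 145. ] [0.6052 0.0215 0.07  ] 34
w2 g [372.5 239.4] [0.6871 0.0238 0.07  ] 22
w2 g [262.1 176.8] [ 0.6057 -0.0252  0.07  ] 30
w4 r [253.4 262.2] [ 0.6873 -0.0234  0.07  ] 30
w4 r [390.4 194.3] [0.6047 0.0223 0.07  ] 36
w4 g [321.9 151.6] [ 0.6057 -0.0246  0.07  ] 46
[ 0.4632 -0.2755  0.018 ] 0.061949414847922483 -18.639680190778996
[ 0.5153 -0.2832  0.014 ] 0.1142317381466289 -13.938863864196813
```

{"fn": "servo_tool", "kwargs": {
  "turn": [
    [0,0,0.1],
    [0,0,0.2],
    [0,0,0.3],
    [0,0,0.4],
    [0,0,0.5],
    [0,0,0.6],
    [0,0,0.7],
    [0,0,0.8],
    [0,0,0.83],
    [0,0,0.83]
  ],
  "linear": [
    [2,1.5,0],
    [4,3,0],
    [6.5,5,0],
    [9,7,0],
    [11.5,9,0],
    [14,11,0.5],
    [16,12.7,1],
    [17.5,13.8,1.5],
    [17.96,14.2,2],
    [17.96,14.2,2]
  ],
  "gripper": [5,5,5,5,5,5,5,5,5,5]
}}

```text
time: 12.6
eef_pos: [0.4013, -0.2565, 0.1357]
ee_rot: [0.13, 0.992, 0.001, -0.001]
contact_force: [-0.5, 0.1, 0.2]
finger_gap: 0.583
finger_force: 0.0
```

```bash
cat >> h.py <<'E'
def handle(fn,h=.028):
    """orange blobs -> top-face corners via minAreaRect at height h; prints centre & heading mod 180"""
    im=cv2.imread('pics/raw_%s.png'%fn); hs=cv2.cvtColor(im,cv2.COLOR_BGR2HSV)
    for lo in ((5,150,160),(5,150,60)):
        m=cv2.inRange(hs,lo,(18,255,255)); m=cv2.morphologyEx(m,cv2.MORPH_CLOSE,np.ones((7,7)))
        for c in cv2.findContours(m,0,1)[0]:
            if cv2.contourArea(c)<400: continue
            P=np.array([at(fn,*q,h)[:2] for q in c[:,0]],np.float32)*1000
            r=cv2.minAreaRect(P); b=cv2.boxPoints(r); e=[b[1]-b[0],b[2]-b[1]]; l=max(e,key=np.linalg.norm)
            print(fn,lo[2],'c',np.round(r[0],1),'size',np.round(r[1],1),'head',round(float(np.degrees(np.arctan2(l[1],l[0]))),1))
E
python3 - <<'E'
from h import *
p,M,s=tool(); print(p,M.round(3).tolist(),s['q'].round(2))
shot('wrist','w7'); handle('w7',.028)
im=cv2.imread('pics/raw_w7.png'); g=cv2.cvtColor(im,cv2.COLOR_BGR2HSV)
for P in ([.405,-.258,.028],[.52,-.285,.014]): print(proj('w7',P))
E
```

```text
[ 0.40129606 -0.25649489  0.13572584] [[-0.966, 0.257, -0.002], [0.257, 0.966, 0.001], [0.002, 0.001, -1.0]] [-0.57  0.2   2.    0.    0.94 -1.88]
w7 160 c [ 403.5 -256.2] size [26.7 69.4] head -13.0
w7 60 c [ 403.  -256.1] size [26.7 72.6] head -13.0
[319.5 189.9]
[322.6 288. ]
```

{"fn": "servo_tool", "kwargs": {
  "turn": [
    [0,0,-0.033],
    [0,0,-0.033],
    [0,0,-0.033],
    [0,0,-0.033],
    [0,0,-0.033],
    [0,0,-0.033],
    [0,0,-0.033],
    [0,0,-0.033],
    [0,0,-0.033],
    [0,0,-0.033]
  ],
  "linear": [
    [-0.2,0.1,2],
    [-0.2,0.1,5],
    [-0.2,0.1,8],
    [-0.2,0.1,11],
    [-0.2,0.1,13],
    [-0.2,0.1,14.5],
    [-0.2,0.1,15.2],
    [-0.2,0.1,15.6],
    [-0.2,0.1,15.6],
    [-0.2,0.1,15.6]
  ],
  "gripper": [5,5,5,5,5,5,5,5,5,5]
}}

```text
time: 13.65
eef_pos: [0.4053, -0.2569, -0.0184]
ee_rot: [0.113, 0.994, -0.0, 0.0]
contact_force: [0.6, -0.1, 0.3]
finger_gap: 0.583
finger_force: 0.0
```

{"fn": "servo_tool", "kwargs": {
  "turn": [
    [0,0,0],
    [0,0,0],
    [0,0,0],
    [0,0,0]
  ],
  "linear": [
    [0,0,0.3],
    [0,0,0.6],
    [0,0,0.8],
    [0,0,0.8]
  ],
  "gripper": [4.5,4.5,4.5,4.5]
}}

```text
time: 14.05
eef_pos: [0.4046, -0.2566, -0.0271]
ee_rot: [0.114, 0.994, 0.0, -0.0]
contact_force: [1.3, -0.2, 0.2]
finger_gap: 0.522
finger_force: 0.0
```

{"fn": "servo_tool", "kwargs": {
  "turn": [
    [0,0,0],
    [0,0,0],
    [0,0,0],
    [0,0,0],
    [0,0,0],
    [0,0,0],
    [0,0,0],
    [0,0,0]
  ],
  "linear": [
    [0,0,0.4],
    [0,0,0.4],
    [0,0,0.4],
    [0,0,0.4],
    [0,0,0.4],
    [0,0,0.4],
    [0,0,0.4],
    [0,0,0.4]
  ],
  "gripper": [4.5,4.5,0,0,0,0,0,0]
}}

```text
time: 14.85
eef_pos: [0.4048, -0.2567, -0.0308]
ee_rot: [0.114, 0.994, -0.0, 0.0]
contact_force: [-0.4, 1.3, 3.8]
finger_gap: 0.318
finger_force: 59.2
```

```bash
python3 - <<'E'
from h import *
p,M,s=tool(); print(p,M.round(4).tolist(),s['q'].round(2),s['finger_gap']); shot('wrist','w8'); handle('w8')
E
```

```text
[ 0.4047584 -0.2566865 -0.030788 ] [[-0.9742, 0.2258, 0.0001], [0.2258, 0.9742, -0.0001], [-0.0001, -0.0001, -1.0]] [-0.57  0.49  2.09 -0.    0.56 -1.91] 0.31780692361423163
w8 160 c [ 424.7 -261.2] size [27.  25.1] head 77.1
w8 160 c [ 375.2 -249.5] size [26.9  9.9] head 75.9
w8 60 c [ 401.2 -255.6] size [28.2 76.1] head -12.9
```

{"fn": "servo_tool", "kwargs": {
  "turn": [
    [0,0,0],
    [0,0,0],
    [0,0,-0.05],
    [0,0,-0.1],
    [0,0,-0.15],
    [0,0,-0.2],
    [0,0,-0.246],
    [0,0,-0.246],
    [0,0,-0.246],
    [0,0,-0.246]
  ],
  "linear": [
    [0,0,-2],
    [0.1,1,-4],
    [0.2,3.5,-5],
    [0.4,7,-5],
    [0.7,10.5,-5],
    [0.9,14,-5],
    [1.1,16.8,-4.5],
    [1.18,17.89,-4],
    [1.18,17.89,-4],
    [1.18,17.89,-4]
  ],
  "gripper": [0,0,0,0,0,0,0,0,0,0]
}}

```text
time: 15.9
eef_pos: [0.4334, -0.0801, 0.0089]
ee_rot: [-0.009, 1.0, -0.0, -0.0]
contact_force: [0.5, 0.1, -0.4]
finger_gap: 0.315
finger_force: 59.2
```

```bash
python3 - <<'E'
from h import *
p,M,s=tool(); print(p,M.round(4).tolist(),s['finger_gap'])
shot('wrist','w9')
for P in ([.5825,-.0771,.035],[.5811,-.0021,.035],[.5797,.0729,.035],[.5825,-.0771,.07]): print(proj('w9',P))
print('tip',proj('w9',p+np.array([.1188,.0022,.014+.0308])))
save('w9','c9',(200,200,440,400),3)
E
```

```text
[ 0.43342606 -0.08014404  0.00889549] [[-0.9998, -0.018, -0.0006], [-0.018, 0.9998, -0.0001], [0.0006, -0.0001, -1.0]] 0.31494155335162194
[320.5 410.9]
[412.3 405.1]
[491.3 390.6]
[320.5 447. ]
tip [320.1 408.9]
```

View pics/c9.png

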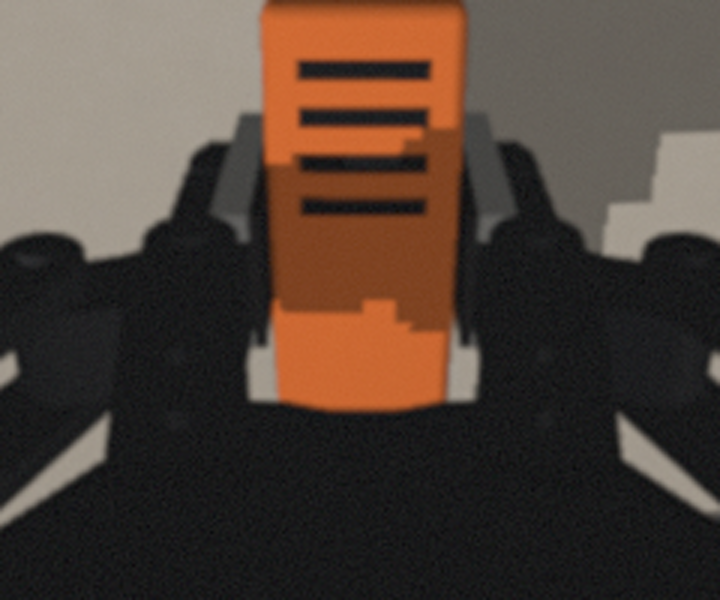

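{"fn": "servo_tool", "kwargs": {
  "turn": [
    [0,0,0],
    [0,0,0],
    [0,0,0],
    [0,0,0],
    [0,0,0],
    [0,0,0],
    [0,0,0],
    [0,0,0]
  ],
  "linear": [
    [0,0,1],
    [0,0,1.9],
    [0,0,1.9],
    [-1,0,1.9],
    [-2,0,1.9],
    [-3,0,1.9],
    [-4,0,1.9],
    [-4,0,1.9]
  ],
  "gripper": [0,0,0,0,0,0,0,0]
}}

```text
time: 16.75
eef_pos: [0.476, -0.0791, -0.0096]
ee_rot: [-0.009, 1.0, -0.0, 0.001]
contact_force: [0.2, -0.4, -1.7]
finger_gap: 0.318
finger_force: 59.2
```

{"fn": "servo_tool", "kwargs": {
  "turn": [
    [0,0,0],
    [0,0,0],
    [0,0,0],
    [0,0,0],
    [0,0,0]
  ],
  "linear": [
    [-0.7,0,0],
    [-1.4,0,0],
    [-2.1,0,0],
    [-2.8,0,0],
    [-2.8,0,0]
  ],
  "gripper": [0,0,0,0,0]
}}

```text
time: 17.25
eef_pos: [0.503, -0.0785, -0.0098]
ee_rot: [-0.009, 1.0, -0.0, 0.001]
contact_force: [-0.8, -0.1, -0.9]
finger_gap: 0.313
finger_force: 59.2
```

```bash
python3 - <<'E'
from h import *
p,M,s=tool(); print(p,s['contact_force'],s['finger_gap'],s['wrist_torque'])
shot('side','d10');shot('wrist','w10');handle('w10',.049);orange('d10',.035)
print(proj('d10',[.5825,-.0771,.035]))
E
```

```text
[ 0.50297626 -0.07852073 -0.00978245] [-0.77181577 -0.0569229  -0.93776912] 0.31264401306313594 [0.01455346 0.05311671 0.06285855]
w10 160 c [524.9 -78.2] size [26.8 20.4] head 90.0
w10 160 c [478.  -78.8] size [22.5 26.7] head -89.7
w10 60 c [498.3 -78.3] size [76.  28.1] head 1.1
[316.  261.7] [ 0.4807 -0.0822  0.035 ] area 74.5 rect [11.  8.] 90.0
[287. 203.] [0.4397 0.2323 0.035 ] area 128.0 rect [ 8. 17.] 90.0
[282.7 186.1] [0.4407 0.3432 0.035 ] area 98.5 rect [ 8.4 17.2] 74.74488067626953
[346.5 255.8]
```

{"fn": "servo_tool", "kwargs": {
  "turn": [
    [0,0,0],
    [0,0,0],
    [0,0,0],
    [0,0,0],
    [0,0,0],
    [0,0,0],
    [0,0,0],
    [0,0,0]
  ],
  "linear": [
    [-0.6,0,0],
    [-1.2,0,0],
    [-1.6,0,0],
    [-1.9,0,0],
    [-1.9,0,0],
    [-1.9,0,0],
    [-1.9,0,0],
    [-1.9,0,0]
  ],
  "gripper": [0,0,0,0,0,4.5,4.5,4.5]
}}

```text
time: 18.15
eef_pos: [0.5204, -0.0781, -0.0099]
ee_rot: [-0.009, 1.0, 0.0, -0.0]
contact_force: [-0.1, -0.4, -0.6]
finger_gap: 0.53
finger_force: 0.0
```

```bash
python3 - <<'E'
from h import *
p,M,s=tool(); print(p,s['contact_force'],s['finger_gap'],M.round(4).tolist())
E
```

```text
[ 0.5204155  -0.07812422 -0.00989381] [-0.11743044 -0.44996203 -0.55791749] 0.5303881762234788 [[-0.9998, -0.0181, -0.0001], [-0.0181, 0.9998, 0.0], [0.0001, 0.0, -1.0]]
```

{"fn": "servo_tool", "kwargs": {
  "turn": [
    [0,0,0],
    [0,0,0],
    [0,0,0],
    [0,0,0],
    [0,0,0],
    [0,0,0],
    [0,0,0],
    [0,0,0],
    [0,0,0],
    [0,0,0]
  ],
  "linear": [
    [0,0,-3],
    [0,0,-6],
    [0,0,-9],
    [0,0,-12],
    [-2,0,-13],
    [-5,0,-13],
    [-8,0,-13],
    [-11,0,-13],
    [-11,0,-13],
    [-11,0,-13]
  ],
  "gripper": [4.5,4.5,4.5,4.5,4.5,4.5,4.5,4.5,4.5,4.5]
}}

```text
time: 19.15
eef_pos: [0.6301, -0.076, 0.1195]
ee_rot: [-0.009, 1.0, 0.0, -0.001]
contact_force: [-0.9, -0.1, -0.6]
finger_gap: 0.527
finger_force: 0.0
```

```bash
python3 - <<'E'
from h import *
p,M,s=tool(); print(p)
shot('wrist','w11'); handle('w11',.049)
im=cv2.imread('pics/raw_w11.png')
# column through probe axis: intensity profile
for P in ([.45,-.0785,.049],[.5575,-.079,.046],[.5815,-.0785,.07],[.5825,-.0771,.035]): print(P,proj('w11',P))
u0=proj('w11',[.45,-.0793,.046]);u1=proj('w11',[.60,-.0767,.046])
for t in np.linspace(0.6,1,41):
    q=u0+(u1-u0)*t; print(q.round(1).tolist(),im[int(round(q[1])),int(round(q[0]))].tolist(),at('w11',*q,.046)[0],at('w11',*q,.07)[0])
E
```

```text
[ 0.6300587  -0.07599029  0.119537  ]
w11 160 c [519.7 -77.8] size [66.4 25.9] head 1.1
w11 160 c [454.7 224.3] size [47.  71.6] head -9.0
w11 60 c [454.9 224.3] size [47. 72.] head -9.0
w11 60 c [520.1 -77.8] size [68.8 25.9] head 1.1
[0.45, -0.0785, 0.049] [321.4 -19.5]
[0.5575, -0.079, 0.046] [318.1 107.8]
[0.5815, -0.0785, 0.07] [318.  140.6]
[0.5825, -0.0771, 0.035] [319.9 137.5]
[320.2, 88.9] [67, 132, 235] 0.5422 0.5438
[320.2, 90.7] [66, 131, 235] 0.5437 0.5451
[320.2, 92.4] [65, 131, 235] 0.5451 0.5464
[320.1, 94.2] [67, 133, 235] 0.5466 0.5477
[320.1, 96.0] [67, 133, 235] 0.548 0.549
[320.1, 97.8] [64, 131, 235] 0.5494 0.5503
[320.1, 99.6] [63, 129, 234] 0.5509 0.5516
[320.1, 101.4] [61, 121, 228] 0.5523 0.5529
[320.1, 103.1] [49, 69, 119] 0.5537 0.5542
[320.1, 104.9] [49, 46, 46] 0.5552 0.5555
[320.1, 106.7] [47, 46, 47] 0.5566 0.5568
[320.1, 108.5] [43, 45, 45] 0.558 0.5581
[320.1, 110.3] [45, 45, 44] 0.5595 0.5594
[320.1, 112.1] [44, 43, 44] 0.5609 0.5607
[320.1, 113.8] [47, 44, 47] 0.5624 0.562
[320.1, 115.6] [46, 45, 46] 0.5638 0.5633
[320.1, 117.4] [46, 46, 47] 0.5652
[... 355 characters left out ...]
 133.5] [209, 223, 225] 0.5782 0.5763
[320.1, 135.2] [199, 217, 221] 0.5796 0.5776
[320.1, 137.0] [104, 113, 115] 0.5811 0.5789
[320.0, 138.8] [59, 60, 56] 0.5825 0.5802
[320.0, 140.6] [93, 93, 93] 0.584 0.5815
[320.0, 142.4] [116, 118, 118] 0.5854 0.5828
[320.0, 144.2] [148, 150, 149] 0.5869 0.5841
[320.0, 145.9] [149, 152, 151] 0.5883 0.5854
[320.0, 147.7] [151, 154, 153] 0.5898 0.5868
[320.0, 149.5] [152, 154, 154] 0.5912 0.5881
[320.0, 151.3] [152, 155, 152] 0.5927 0.5894
[320.0, 153.1] [151, 154, 151] 0.5942 0.5907
[320.0, 154.9] [152, 155, 154] 0.5956 0.592
[320.0, 156.6] [151, 155, 152] 0.5971 0.5934
[320.0, 158.4] [153, 155, 154] 0.5986 0.5947
[320.0, 160.2] [151, 156, 153] 0.6 0.596
```

{"fn": "servo_tool", "kwargs": {
  "turn": [
    [0,0,0],
    [0,0,0],
    [0,0,0],
    [0,0,0],
    [0,0,0],
    [0,0,0],
    [0,0,0],
    [0,0,0],
    [0,0,0],
    [0,0,0]
  ],
  "linear": [
    [3,0,0],
    [6,0,0],
    [9,0,0],
    [11,0,0],
    [11,0,2],
    [11,0,5],
    [11,0,8],
    [11,0,11],
    [11,0,13],
    [11,0,13]
  ],
  "gripper": [4.5,4.5,4.5,4.5,4.5,4.5,4.5,4.5,4.5,4.5]
}}

```text
time: 20.2
eef_pos: [0.5171, -0.0778, -0.012]
ee_rot: [-0.009, 1.0, 0.0, -0.003]
contact_force: [0.2, -0.0, -0.2]
finger_gap: 0.525
finger_force: 0.0
```

{"fn": "servo_tool", "kwargs": {
  "turn": [
    [0,0,0],
    [0,0,0],
    [0,0,0],
    [0,0,0],
    [0,0,0],
    [0,0,0],
    [0,0,0],
    [0,0,0],
    [0,0,0],
    [0,0,0]
  ],
  "linear": [
    [0,0,0],
    [0,0,0],
    [0,0,0],
    [0,0,0],
    [-0.2,0,0],
    [-0.42,0,0],
    [-0.42,0,0],
    [-0.42,0,0],
    [-0.42,0,0],
    [-0.42,0,0]
  ],
  "gripper": [0,0,0,0,0,0,0,0,4.5,4.5]
}}

```text
time: 21.2
eef_pos: [0.5258, -0.0781, -0.0094]
ee_rot: [-0.009, 1.0, -0.0, 0.001]
contact_force: [0.0, -0.3, 0.5]
finger_gap: 0.523
finger_force: 0.0
```

{"fn": "servo_tool", "kwargs": {
  "turn": [
    [0,0,0],
    [0,0,0],
    [0,0,0],
    [0,0,0],
    [0,0,0],
    [0,0,0],
    [0,0,0],
    [0,0,0],
    [0,0,0],
    [0,0,0]
  ],
  "linear": [
    [0,0,0],
    [0,0,0],
    [0,0,-3],
    [0,0,-6],
    [0,0,-9],
    [0,0,-12],
    [-3,0,-13],
    [-7,0,-13],
    [-10.58,0,-13],
    [-10.58,0,-13]
  ],
  "gripper": [4.5,4.5,4.5,4.5,4.5,4.5,4.5,4.5,4.5,4.5]
}}

```text
time: 22.2
eef_pos: [0.6351, -0.0761, 0.1205]
ee_rot: [-0.009, 1.0, -0.0, 0.002]
contact_force: [0.2, 0.6, -0.9]
finger_gap: 0.528
finger_force: 0.0
```

```bash
cat >> h.py <<'E'
def ringcheck(fn,y):
    """profile along probe axis line y(x) at z=.046: handle front, ring edges (world x)"""
    im=cv2.imread('pics/raw_%s.png'%fn); 
    for x in np.arange(.545,.592,.001):
        q=proj(fn,[x,y+.0183*(x-.58),.046]); b=cv2.getRectSubPix(im,(3,1),tuple(map(float,q)))[0].mean(0); print(round(x,3),b.round().astype(int).tolist(),end=' ')
    print()
E
python3 - <<'E'
from h import *
p,M,s=tool(); print(p)
shot('wrist','w12'); handle('w12',.049); ringcheck('w12',-.0775)
handle('w12',.028)
E
```

```text
[ 0.63510799 -0.0760606   0.12046433]
w12 160 c [522.7 -78. ] size [66.7 25.9] head 1.2
w12 160 c [455.4 224.4] size [46.8 72.3] head -9.1
w12 60 c [522.6 -78. ] size [68.3 25.9] head 1.2
w12 60 c [455.4 224.4] size [46.8 72.3] head -9.1
0.545 [66, 133, 236] 0.546 [66, 133, 236] 0.547 [67, 134, 237] 0.548 [66, 133, 236] 0.549 [66, 134, 236] 0.55 [66, 133, 236] 0.551 [67, 134, 237] 0.552 [67, 133, 236] 0.553 [65, 132, 236] 0.554 [63, 129, 235] 0.555 [56, 114, 219] 0.556 [47, 76, 137] 0.557 [46, 50, 62] 0.558 [48, 47, 46] 0.559 [48, 48, 48] 0.56 [49, 48, 48] 0.561 [48, 48, 48] 0.562 [49, 48, 49] 0.563 [47, 47, 48] 0.564 [48, 47, 48] 0.565 [48, 47, 48] 0.566 [48, 47, 48] 0.567 [48, 48, 48] 0.568 [48, 48, 48] 0.569 [48, 48, 49] 0.57 [48, 47, 49] 0.571 [49, 48, 49] 0.572 [47, 47, 48] 0.573 [49, 48, 49] 0.574 [49, 48, 48] 0.575 [47, 47, 48] 0.576 [44, 44, 43] 0.577 [62, 65, 66] 0.578 [146, 158, 162] 0.579 [197, 215, 219] 0.58 [188, 205, 208] 0.581 [128, 139, 142] 0.582 [79, 84, 85] 0.583 [71, 71, 71] 0.584 [99, 100, 99] 0.585 [127, 129, 128] 0.586 [145, 148, 145] 0.587 [152, 155, 153] 0.588 [152, 154, 153] 0.589 [151, 155, 152] 0.59 [152, 155, 152] 0.591 [153, 156, 154] 
w12 160 c [519.3 -78. ] size [72.3 28.1] head 1.1
w12 160 c [446.2 250.1] size [50.9 78.4] head -9.0
w12 60 c [519.2 -78.1] size [74.1 28.1] head 1.1
w12 60 c [446.2 250.1] size [50.9 78.4] head -9.0
```

{"fn": "servo_tool", "kwargs": {
  "turn": [
    [0,0,0],
    [0,0,0],
    [0,0,0],
    [0,0,0],
    [0,0,0],
    [0,0,0],
    [0,0,0],
    [0,0,0],
    [0,0,0],
    [0,0,0]
  ],
  "linear": [
    [3,0,0],
    [6,0,0],
    [9,0,0],
    [10.58,0,0],
    [10.58,0,2],
    [10.58,0,5],
    [10.58,0,8],
    [10.58,0,11],
    [10.58,0,13],
    [10.58,0,13]
  ],
  "gripper": [4.5,4.5,4.5,4.5,4.5,4.5,4.5,4.5,4.5,4.5]
}}

```text
time: 23.25
eef_pos: [0.5212, -0.0776, -0.0122]
ee_rot: [-0.009, 1.0, 0.0, -0.003]
contact_force: [-0.3, 0.3, 0.1]
finger_gap: 0.526
finger_force: 0.0
```

{"fn": "servo_tool", "kwargs": {
  "turn": [
    [0,0,0],
    [0,0,0],
    [0,0,0],
    [0,0,0],
    [0,0,0],
    [0,0,0],
    [0,0,0],
    [0,0,0],
    [0,0,0],
    [0,0,0]
  ],
  "linear": [
    [0,0,0],
    [0,0,0],
    [0,0,0],
    [0,0,0],
    [0,0,0],
    [-0.1,0,0],
    [-0.18,0,0],
    [-0.18,0,0],
    [-0.18,0,0],
    [-0.18,0,0]
  ],
  "gripper": [4.5,0,0,0,0,0,0,0,0,0]
}}

```text
time: 24.25
eef_pos: [0.5254, -0.0781, -0.0093]
ee_rot: [-0.009, 1.0, -0.0, -0.001]
contact_force: [-7.6, -1.9, 11.9]
finger_gap: 0.314
finger_force: 64.4
```

{"fn": "servo_tool", "kwargs": {
  "turn": [
    [0,0,0],
    [0,0,0],
    [0,0,0],
    [0,0,0],
    [0,0,0],
    [0,0,0],
    [0,0,0],
    [0,0,0],
    [0,0,0],
    [0,0,0]
  ],
  "linear": [
    [0,0,0],
    [0,0,0],
    [0,0,0],
    [0,0,-3],
    [0,0,-6],
    [0,0,-9],
    [0,0,-12],
    [0,0,-13],
    [0,0,-13],
    [0,0,-13]
  ],
  "gripper": [4.5,4.5,4.5,4.5,4.5,4.5,4.5,4.5,4.5,4.5]
}}

```text
time: 25.25
eef_pos: [0.5261, -0.0779, 0.1192]
ee_rot: [-0.009, 1.0, 0.0, -0.0]
contact_force: [0.1, 0.4, 0.3]
finger_gap: 0.525
finger_force: 0.0
```

```bash
python3 - <<'E'
from h import *
p,M,s=tool(); print(p)
shot('wrist','w13'); handle('w13',.049);handle('w13',.028); shot('side','d13'); orange('d13',.018)
E
```

```text
[ 0.52605564 -0.07788762  0.11915584]
w13 160 c [519.7 -78.4] size [68.6 25.6] head 1.7
w13 60 c [519.8 -78.3] size [70.2 26. ] head 1.0
w13 60 c [442.3 224. ] size [48.3 66.4] head -8.9
w13 160 c [525.3 -78.5] size [74.6 27.9] head 1.8
w13 60 c [525.4 -78.2] size [76.1 28.3] head 1.1
w13 60 c [441.3 249.9] size [52.5 72. ] head -8.9
[328.8 260.8] [ 0.5258 -0.0712  0.018 ] area 219.5 rect [11.3 22.7] 77.90524291992188
[286.7 203. ] [0.4417 0.2538 0.018 ] area 134.0 rect [ 8. 18.] 90.0
[282.2 186. ] [0.4416 0.3676 0.018 ] area 98.5 rect [ 8.4 16.9] 74.74488067626953
```

{"fn": "servo_tool", "kwargs": {
  "turn": [
    [0,0,0],
    [0,0,0],
    [0,0,0],
    [0,0,0],
    [0,0,0],
    [0,0,0],
    [0,0,0],
    [0,0,0],
    [0,0,0],
    [0,0,0]
  ],
  "linear": [
    [2,3,0],
    [4,7,0],
    [6,11,0],
    [8,15,0],
    [8,19,0],
    [8,23,0],
    [8,27,0],
    [8,31,0],
    [8,33.1,0],
    [8,33.1,0]
  ],
  "gripper": [4.5,4.5,4.5,4.5,4.5,4.5,4.5,4.5,4.5,4.5]
}}

```text
time: 26.35
eef_pos: [0.44, 0.2536, 0.1188]
ee_rot: [-0.01, 1.0, -0.0, -0.001]
contact_force: [0.8, -0.0, -0.3]
finger_gap: 0.529
finger_force: 0.0
```

```bash
python3 - <<'E'
from h import *
p,M,s=tool(); print(p,M.round(3).tolist(),s['q'].round(2))
shot('wrist','w14'); handle('w14',.028)
im=cv2.imread('pics/raw_w14.png')
m=(im.max(2)<40).astype(np.uint8)
E
```

```text
[0.44000162 0.25364307 0.11881848] [[-1.0, -0.021, -0.001], [-0.021, 1.0, -0.0], [0.001, -0.0, -1.0]] [ 0.52  0.27  1.96  0.    0.92 -1.07]
w14 160 c [530.3 -97. ] size [26.  75.5] head -3.4
w14 160 c [458.3 383. ] size [29.7 28.8] head 13.1
w14 160 c [443.  263.7] size [27.4 68.8] head -9.0
w14 60 c [526.7 -82.3] size [55.  87.2] head -3.4
w14 60 c [438.3 375. ] size [74.8 34.1] head 15.1
w14 60 c [442.3 263.9] size [27.6 72.5] head -9.1
```

{"fn": "servo_tool", "kwargs": {
  "turn": [
    [0,0,0.1],
    [0,0,0.178],
    [0,0,0.178],
    [0,0,0.178],
    [0,0,0.178],
    [0,0,0.178],
    [0,0,0.178],
    [0,0,0.178],
    [0,0,0.178]
  ],
  "linear": [
    [-0.3,1,1],
    [-0.3,1,3],
    [-0.3,1,6],
    [-0.3,1,8],
    [-0.3,1,9],
    [-0.3,1,9],
    [-0.3,1,9],
    [-0.3,1,9],
    [-0.3,1,9]
  ],
  "gripper": [4.5,4.5,4.5,4.5,4.5,4.5,4.5,4.5,4.5]
}}

```text
time: 27.3
eef_pos: [0.444, 0.2618, 0.031]
ee_rot: [0.08, 0.997, 0.0, 0.001]
contact_force: [0.2, 0.2, 0.8]
finger_gap: 0.526
finger_force: 0.0
```

```bash
python3 - <<'E'
from h import *
p,M,s=tool(); print(p,M.round(4).tolist())
shot('wrist','w15'); handle('w15',.028)
E
```

```text
[0.44404013 0.26183228 0.03100485] [[-0.9872, 0.1592, 0.0014], [0.1592, 0.9872, 0.0008], [-0.0013, 0.0011, -1.0]]
w15 160 c [443.2 263.8] size [26.7 68.6] head -9.0
w15 60 c [528.4 -85.6] size [73.  99.1] head -5.3
w15 60 c [441.5 264.2] size [27.  73.6] head -9.1
w15 60 c [437.6 373.9] size [76.6 35.1] head 15.4
```

{"fn": "servo_tool", "kwargs": {
  "turn": [
    [0,0,0],
    [0,0,0],
    [0,0,0],
    [0,0,0],
    [0,0,0],
    [0,0,0],
    [0,0,0],
    [0,0,0],
    [0,0,0],
    [0,0,0]
  ],
  "linear": [
    [0,0.1,2],
    [0,0.1,4],
    [0,0.1,5.3],
    [0,0.1,6.15],
    [0,0.1,6.15],
    [0,0.1,6.15],
    [0,0.1,6.15],
    [0,0.1,6.15],
    [0,0.1,6.15],
    [0,0.1,6.15]
  ],
  "gripper": [4.5,4.5,4.5,4.5,4.5,0,0,0,0,0]
}}

```text
time: 28.35
eef_pos: [0.444, 0.2628, -0.0308]
ee_rot: [0.08, 0.997, 0.0, 0.0]
contact_force: [-0.9, -0.0, 6.2]
finger_gap: 0.316
finger_force: 60.1
```

```bash
python3 - <<'E'
from h import *
p,M,s=tool(); print(p,M.round(4).tolist(),s['finger_gap'],s['contact_force'])
shot('wrist','w16'); handle('w16',.028)
d=np.array([.9872,-.159])
T=np.array([.5811,-.0021])-(.1188+.03)*np.array([.99983,.0183])
print(T,M[:2,:2].T@(T-p[:2])*100)
E
```

```text
[ 0.44402061  0.26280157 -0.03078075] [[-0.9873, 0.1591, 0.0009], [0.1591, 0.9873, 0.0005], [-0.0008, 0.0007, -1.0]] 0.31618743741168837 [-9.49896553e-01 -5.92343358e-03  6.16087199e+00]
w16 160 c [464.8 259.5] size [26.8 25.3] head 81.2
w16 160 c [416.1 267.3] size [26.7 13.9] head 80.8
w16 60 c [ 584.2 -140.9] size [ 50.3 295.5] head -53.9
w16 60 c [440.4 263.6] size [28.1 76.1] head -9.0
w16 60 c [436.4 371.5] size [79.8 39. ] head 15.0
[ 0.4323253  -0.00482304] [ -3.10372158 -26.60758942]
```

{"fn": "servo_tool", "kwargs": {
  "turn": [
    [0,0,0],
    [0,0,0],
    [0,0,-0.05],
    [0,0,-0.1],
    [0,0,-0.178],
    [0,0,-0.178],
    [0,0,-0.178],
    [0,0,-0.178],
    [0,0,-0.178],
    [0,0,-0.178]
  ],
  "linear": [
    [0,0,-2],
    [0,-1,-4],
    [-0.5,-4,-5],
    [-1,-8,-5],
    [-1.5,-12,-5],
    [-2,-16,-5],
    [-2.5,-20,-5],
    [-3,-24,-4.5],
    [-3.1,-26.6,-4],
    [-3.1,-26.6,-4]
  ],
  "gripper": [0,0,0,0,0,0,0,0,0,0]
}}

```text
time: 29.4
eef_pos: [0.4308, -0.0074, 0.0082]
ee_rot: [-0.008, 1.0, -0.0, -0.001]
contact_force: [-0.4, 0.6, -0.6]
finger_gap: 0.319
finger_force: 59.4
```

{"fn": "servo_tool", "kwargs": {
  "turn": [
    [0,0,0],
    [0,0,0],
    [0,0,0],
    [0,0,0]
  ],
  "linear": [
    [0,0,1],
    [0,0,1.9],
    [0,0,1.9],
    [0,0,1.9]
  ],
  "gripper": [0,0,0,0]
}}

```text
time: 29.8
eef_pos: [0.4315, -0.0042, -0.0109]
ee_rot: [-0.01, 1.0, 0.0, -0.001]
contact_force: [0.2, -0.7, -0.6]
finger_gap: 0.313
finger_force: 59.4
```

```bash
python3 - <<'E'
from h import *
p,M,s=tool(); print(p,M.round(4).tolist(),s['finger_gap'],s['contact_force'])
shot('wrist','w17'); handle('w17',.049)
print(go([.4323,-.0048,-.0098]))
E
```

```text
[ 0.43150411 -0.00422376 -0.01088989] [[-0.9998, -0.0196, -0.0011], [-0.0196, 0.9998, 0.0], [0.0011, 0.0001, -1.0]] 0.3129220363359754 [ 0.15642407 -0.6875637  -0.63248231]
w17 160 c [453.4  -3.7] size [21.8 26.2] head -87.4
w17 160 c [407.5  -4.8] size [22.9 26.4] head -88.6
w17 60 c [427.3  -4.1] size [75.3 28.1] head 1.1
[-0.06 -0.05 -0.08]
```

{"fn": "servo_tool", "kwargs": {
  "turn": [
    [0,0,0],
    [0,0,0],
    [0,0,0],
    [0,0,0],
    [0,0,0],
    [0,0,0]
  ],
  "linear": [
    [-1,0,0],
    [-2,0,0],
    [-3,0,0],
    [-3.8,0,0],
    [-4.5,0,0],
    [-4.5,0,0]
  ],
  "gripper": [0,0,0,0,0,0]
}}

```text
time: 30.45
eef_pos: [0.4782, -0.0042, -0.0103]
ee_rot: [-0.009, 1.0, -0.0, 0.001]
contact_force: [-0.4, -0.1, -0.9]
finger_gap: 0.315
finger_force: 59.4
```

{"fn": "servo_tool", "kwargs": {
  "turn": [
    [0,0,0],
    [0,0,0],
    [0,0,0],
    [0,0,0],
    [0,0,0],
    [0,0,0],
    [0,0,0]
  ],
  "linear": [
    [-0.8,0,0],
    [-1.6,0,0],
    [-2.4,0,0],
    [-3.2,0,0],
    [-4,0,0],
    [-4.3,0,0],
    [-4.3,0,0]
  ],
  "gripper": [0,0,0,0,0,0,0]
}}

```text
time: 31.15
eef_pos: [0.5203, -0.0034, -0.0105]
ee_rot: [-0.009, 1.0, -0.0, 0.0]
contact_force: [-0.3, 0.2, -0.2]
finger_gap: 0.321
finger_force: 59.4
```

```bash
python3 - <<'E'
from h import *
p,M,s=tool(); print(p,M.round(4).tolist(),s['finger_gap'],s['contact_force'])
shot('wrist','w18'); handle('w18',.049)
E
```

```text
[ 0.52031952 -0.00340712 -0.01046095] [[-0.9998, -0.0182, 0.0002], [-0.0182, 0.9998, -0.0], [-0.0002, -0.0, -1.0]] 0.3205663866659192 [-0.31208708  0.16306824 -0.18614473]
w18 160 c [542.8  -2.9] size [21.3 26.8] head -89.4
w18 160 c [496.   -3.9] size [22.1 26.7] head -88.9
w18 160 c [514.1 -74.8] size [24.7 60.3] head -1.1
w18 60 c [512.2 -69.8] size [35.4 65.2] head -0.2
w18 60 c [516.3  -3.3] size [75.7 27.9] head 1.2
```

{"fn": "servo_tool", "kwargs": {
  "turn": [
    [0,0,0],
    [0,0,0],
    [0,0,0],
    [0,0,0],
    [0,0,0],
    [0,0,0],
    [0,0,0]
  ],
  "linear": [
    [-0.15,0,0],
    [-0.28,0,0],
    [-0.28,0,0],
    [-0.28,0,0],
    [-0.28,0,0],
    [-0.28,0,0],
    [-0.28,0,0]
  ],
  "gripper": [0,0,0,0,4.5,4.5,4.5]
}}

```text
time: 31.9
eef_pos: [0.5227, -0.0034, -0.0104]
ee_rot: [-0.009, 1.0, -0.0, 0.0]
contact_force: [-0.2, -0.1, 0.6]
finger_gap: 0.528
finger_force: 0.0
```

{"fn": "servo_tool", "kwargs": {
  "turn": [
    [0,0,0],
    [0,0,0],
    [0,0,0],
    [0,0,0],
    [0,0,0],
    [0,0,0],
    [0,0,0],
    [0,0,0],
    [0,0,0],
    [0,0,0]
  ],
  "linear": [
    [0,0,-3],
    [0,0,-6],
    [0,0,-9],
    [0,0,-12],
    [-3,-1,-13],
    [-6,-2,-13],
    [-9,-3,-13],
    [-10.7,-4,-13],
    [-10.7,-4,-13],
    [-10.7,-4,-13]
  ],
  "gripper": [4.5,4.5,4.5,4.5,4.5,4.5,4.5,4.5,4.5,4.5]
}}

```text
time: 32.9
eef_pos: [0.6295, -0.0414, 0.1191]
ee_rot: [-0.009, 1.0, 0.0, -0.001]
contact_force: [-0.8, 0.6, 0.8]
finger_gap: 0.525
finger_force: 0.0
```

```bash
python3 - <<'E'
from h import *
p,M,s=tool(); print(p)
shot('wrist','w19'); handle('w19',.049); ringcheck('w19',-.0775); ringcheck('w19',-.0025)
save('w19','c19',(230,60,450,190),3.6)
E
```

```text
[ 0.62948888 -0.04136697  0.1190712 ]
w19 160 c [521.5  -4.8] size [67.3 28.3] head 2.2
w19 160 c [522.5 -77.3] size [67.6 25.6] head 1.1
w19 60 c [452.1 331.3] size [65.1 59.2] head 14.6
w19 60 c [521.8  -4.8] size [68.3 28.3] head 2.2
w19 60 c [522.6 -76.5] size [68.5 27.2] head 1.1
0.545 [68, 135, 238] 0.546 [67, 136, 238] 0.547 [68, 136, 238] 0.548 [68, 136, 238] 0.549 [67, 136, 238] 0.55 [68, 137, 238] 0.551 [68, 136, 238] 0.552 [68, 136, 238] 0.553 [69, 137, 238] 0.554 [66, 134, 238] 0.555 [59, 120, 227] 0.556 [50, 85, 158] 0.557 [51, 59, 86] 0.558 [52, 51, 53] 0.559 [52, 52, 53] 0.56 [53, 52, 53] 0.561 [52, 52, 52] 0.562 [52, 52, 54] 0.563 [52, 54, 53] 0.564 [53, 53, 53] 0.565 [53, 53, 53] 0.566 [53, 53, 54] 0.567 [53, 54, 55] 0.568 [53, 54, 54] 0.569 [52, 52, 53] 0.57 [52, 53, 53] 0.571 [52, 53, 53] 0.572 [51, 51, 51] 0.573 [52, 53, 53] 0.574 [54, 53, 54] 0.575 [53, 53, 54] 0.576 [50, 49, 51] 0.577 [68, 71, 73] 0.578 [136, 147, 150] 0.579 [204, 220, 223] 0.58 [207, 224, 227] 0.581 [145, 159, 163] 0.582 [87, 93, 94] 0.583 [71, 73, 71] 0.584 [85, 86, 85] 0.585 [115, 116, 114] 0
[... 375 characters left out ...]
91] 0.557 [45, 45, 47] 0.558 [47, 46, 45] 0.559 [47, 47, 46] 0.56 [46, 46, 46] 0.561 [47, 47, 46] 0.562 [46, 47, 47] 0.563 [46, 46, 46] 0.564 [45, 46, 45] 0.565 [46, 45, 45] 0.566 [46, 46, 46] 0.567 [47, 45, 46] 0.568 [47, 46, 46] 0.569 [46, 46, 47] 0.57 [45, 44, 45] 0.571 [45, 45, 45] 0.572 [48, 47, 47] 0.573 [45, 44, 45] 0.574 [45, 45, 45] 0.575 [45, 45, 45] 0.576 [61, 63, 64] 0.577 [114, 123, 125] 0.578 [174, 189, 193] 0.579 [171, 187, 190] 0.58 [119, 128, 130] 0.581 [75, 79, 79] 0.582 [73, 74, 73] 0.583 [96, 98, 97] 0.584 [127, 129, 127] 0.585 [149, 151, 149] 0.586 [156, 159, 157] 0.587 [156, 159, 157] 0.588 [156, 160, 158] 0.589 [156, 159, 158] 0.59 [156, 159, 158] 0.591 [157, 160, 159]
```

View pics/c19.png

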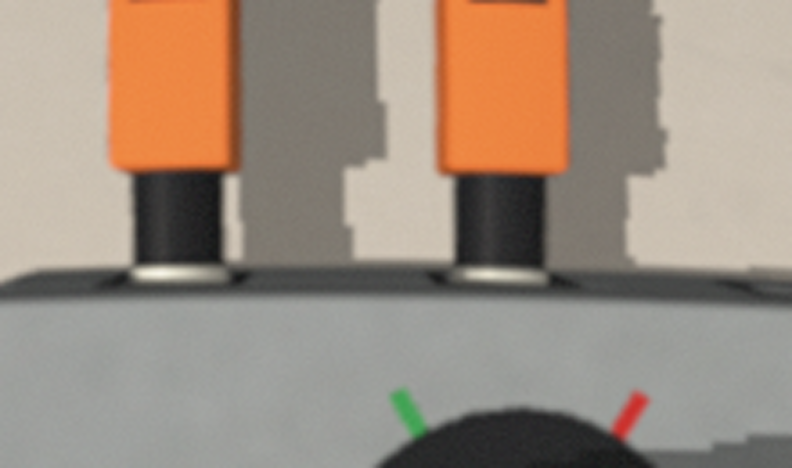

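{"fn": "servo_tool", "kwargs": {
  "turn": [
    [0,0,0],
    [0,0,0],
    [0,0,0],
    [0,0,0],
    [0,0,0],
    [0,0,0],
    [0,0,0],
    [0,0,0],
    [0,0,0],
    [0,0,0]
  ],
  "linear": [
    [3,0,-1],
    [7,0,-1],
    [11,0,-1],
    [14,0,-1],
    [16,3,-1],
    [18,7,-1],
    [18.5,11,-1],
    [18.5,15,-1],
    [18.5,19,-1],
    [18.5,23,-1]
  ],
  "gripper": [4.5,4.5,4.5,4.5,4.5,4.5,4.5,4.5,4.5,4.5]
}}

```text
time: 33.95
eef_pos: [0.4395, 0.1867, 0.1298]
ee_rot: [-0.009, 1.0, 0.0, -0.0]
contact_force: [0.7, -0.6, -0.5]
finger_gap: 0.528
finger_force: 0.0
```

{"fn": "servo_tool", "kwargs": {
  "turn": [
    [0,0,-0.05],
    [0,0,-0.1],
    [0,0,-0.15],
    [0,0,-0.2],
    [0,0,-0.24],
    [0,0,-0.24],
    [0,0,-0.24]
  ],
  "linear": [
    [0,4,1],
    [0,8,1],
    [0,12,1],
    [0,16,1],
    [0,18.4,2],
    [0,18.4,3],
    [0,18.4,3]
  ],
  "gripper": [4.5,4.5,4.5,4.5,4.5,4.5,4.5]
}}

```text
time: 34.65
eef_pos: [0.4357, 0.368, 0.098]
ee_rot: [-0.129, 0.992, -0.001, -0.001]
contact_force: [-0.3, -0.0, -0.8]
finger_gap: 0.526
finger_force: 0.0
```

```bash
python3 - <<'E'
from h import *
p,M,s=tool(); print(p,M.round(4).tolist(),s['q'].round(2),np.degrees(np.arctan2(M[1,1],M[0,1])))
shot('wrist','w20'); handle('w20',.028)
E
```

```text
[0.43566154 0.36803551 0.09803908] [[-0.9666, -0.2562, -0.0027], [-0.2562, 0.9666, -0.0024], [0.0032, -0.0017, -1.0]] [ 0.7   0.39  1.84 -0.    0.92 -1.13] 104.84556888728126
w20 160 c [439.2 379. ] size [69.4 26.9] head 14.9
w20 160 c [530.9 -28.6] size [35.8 77.6] head -0.9
w20 60 c [526.6 -11.9] size [68.8 88.5] head -2.1
w20 60 c [438.1 378.8] size [73.6 26.9] head 14.9
```

{"fn": "servo_tool", "kwargs": {
  "turn": [
    [0,0,0],
    [0,0,0],
    [0,0,0],
    [0,0,0],
    [0,0,0],
    [0,0,0],
    [0,0,0],
    [0,0,0],
    [0,0,0],
    [0,0,0]
  ],
  "linear": [
    [-0.6,0.97,0],
    [-0.6,0.97,1],
    [-0.6,0.97,3],
    [-0.6,0.97,5],
    [-0.6,0.97,7],
    [-0.6,0.97,9],
    [-0.6,0.97,11],
    [-0.6,0.97,12],
    [-0.6,0.97,12.5],
    [-0.6,0.97,12.5]
  ],
  "gripper": [4.5,4.5,4.5,4.5,4.5,4.5,4.5,4.5,4.5,4.5]
}}

```text
time: 35.7
eef_pos: [0.4411, 0.3798, -0.0257]
ee_rot: [-0.129, 0.992, -0.0, -0.0]
contact_force: [0.6, 0.3, 0.8]
finger_gap: 0.528
finger_force: 0.0
```

{"fn": "servo_tool", "kwargs": {
  "turn": [
    [0,0,0],
    [0,0,0],
    [0,0,0],
    [0,0,0],
    [0,0,0],
    [0,0,0],
    [0,0,0],
    [0,0,0]
  ],
  "linear": [
    [0,0,0.4],
    [0,0,0.4],
    [0,0,0.4],
    [0,0,0.4],
    [0,0,0.4],
    [0,0,0.4],
    [0,0,0.4],
    [0,0,0.4]
  ],
  "gripper": [4.5,4.5,4.5,0,0,0,0,0]
}}

```text
time: 36.5
eef_pos: [0.4415, 0.3805, -0.0288]
ee_rot: [-0.129, 0.992, 0.0, 0.0]
contact_force: [-0.1, 0.4, 5.9]
finger_gap: 0.315
finger_force: 60.2
```

```bash
python3 - <<'E'
from h import *
p,M,s=tool(); print(p,M.round(4).tolist(),s['finger_gap'],s['contact_force'],np.degrees(np.arctan2(M[1,1],M[0,1])))
shot('wrist','w21'); handle('w21',.028)
T=np.array([.5797,.0729])-(.1188+.03)*np.array([.99983,.0183])
print(T,M[:2,:2].T@(T-p[:2])*100)
E
```

```text
[ 0.44154901  0.38045112 -0.02878454] [[-0.9668, -0.2554, 0.0008], [-0.2554, 0.9668, 0.0007], [-0.0009, 0.0005, -1.0]] 0.3153084908084042 [-0.14792071  0.420461    5.85184613] 104.79464013963407
w21 160 c [468.3 387.5] size [ 9.7 26.6] head -76.9
w21 160 c [419.6 374.8] size [28.9 26.9] head 14.4
w21 60 c [436.7 379.3] size [75.6 28. ] head 14.9
[0.4309253  0.07017696] [  8.95014894 -29.7274871 ]
```

{"fn": "servo_tool", "kwargs": {
  "turn": [
    [0,0,0],
    [0,0,0],
    [0,0,0.05],
    [0,0,0.1],
    [0,0,0.15],
    [0,0,0.2],
    [0,0,0.24],
    [0,0,0.24],
    [0,0,0.24],
    [0,0,0.24]
  ],
  "linear": [
    [0,0,-2],
    [0.4,-1,-4],
    [1.5,-5,-5],
    [3,-10,-5],
    [4.3,-14,-5],
    [5.6,-18.5,-5],
    [6.9,-23,-5],
    [8,-27,-4.5],
    [8.95,-29.73,-4],
    [8.95,-29.73,-4]
  ],
  "gripper": [0,0,0,0,0,0,0,0,0,0]
}}

```text
time: 37.55
eef_pos: [0.4291, 0.0669, 0.0101]
ee_rot: [-0.008, 1.0, -0.0, -0.001]
contact_force: [-0.5, 0.3, 0.5]
finger_gap: 0.313
finger_force: 59.4
```

{"fn": "servo_tool", "kwargs": {
  "turn": [
    [0,0,0],
    [0,0,0],
    [0,0,0],
    [0,0,0],
    [0,0,0]
  ],
  "linear": [
    [0,0,1],
    [0,0,1.9],
    [0,0,1.9],
    [0,0,1.9],
    [0,0,1.9]
  ],
  "gripper": [0,0,0,0,0]
}}

```text
time: 38.05
eef_pos: [0.4306, 0.0704, -0.0085]
ee_rot: [-0.01, 1.0, 0.0, -0.0]
contact_force: [-0.1, -0.5, -0.7]
finger_gap: 0.315
finger_force: 59.4
```

```bash
python3 - <<'E'
from h import *
p,M,s=tool(); print(p,M.round(4).tolist(),s['finger_gap'],s['contact_force'])
shot('wrist','w22'); handle('w22',.049)
print(go([.4309,.0702,-.0078]))
E
```

```text
[ 0.43056365  0.07036883 -0.00847458] [[-0.9998, -0.0194, -0.0001], [-0.0194, 0.9998, 0.0], [0.0001, 0.0, -1.0]] 0.3154952953311135 [-0.14503681 -0.51075444 -0.69960272]
w22 160 c [452.5  70.6] size [19.2 26.7] head -89.0
w22 160 c [405.8  70. ] size [24.  26.6] head -88.8
w22 60 c [478. -62.] size [20.4 61.7] head -54.4
w22 60 c [425.2  70.6] size [75.3 28. ] head 0.4
[-0.02 -0.01 -0.05]
```

{"fn": "servo_tool", "kwargs": {
  "turn": [
    [0,0,0],
    [0,0,0],
    [0,0,0],
    [0,0,0],
    [0,0,0],
    [0,0,0]
  ],
  "linear": [
    [-1,0,0],
    [-2,0,0],
    [-3,0,0],
    [-3.8,0,0],
    [-4.5,0,0],
    [-4.5,0,0]
  ],
  "gripper": [0,0,0,0,0,0]
}}

```text
time: 38.7
eef_pos: [0.4768, 0.0706, -0.0084]
ee_rot: [-0.009, 1.0, 0.0, 0.0]
contact_force: [0.2, -0.3, -0.9]
finger_gap: 0.315
finger_force: 59.4
```

{"fn": "servo_tool", "kwargs": {
  "turn": [
    [0,0,0],
    [0,0,0],
    [0,0,0],
    [0,0,0],
    [0,0,0],
    [0,0,0],
    [0,0,0],
    [0,0,0]
  ],
  "linear": [
    [-0.8,0,0],
    [-1.6,0,0],
    [-2.4,0,0],
    [-3.2,0,0],
    [-4,0,0],
    [-4.4,0,0],
    [-4.6,0,0],
    [-4.6,0,0]
  ],
  "gripper": [0,0,0,0,0,0,0,0]
}}

```text
time: 39.5
eef_pos: [0.5216, 0.0714, -0.0085]
ee_rot: [-0.009, 1.0, -0.0, -0.0]
contact_force: [0.3, -0.2, -0.5]
finger_gap: 0.318
finger_force: 59.4
```

```bash
python3 - <<'E'
from h import *
p,M,s=tool(); print(p,M.round(4).tolist(),s['finger_gap'],s['contact_force'])
shot('wrist','w23'); handle('w23',.049)
E
```

```text
[ 0.52157795  0.07139254 -0.00848832] [[-0.9998, -0.0181, -0.0001], [-0.0181, 0.9998, -0.0], [0.0001, -0.0, -1.0]] 0.3175705163440415 [ 0.26398913 -0.19182497 -0.52730319]
w23 160 c [542.8  71.6] size [20.6 26.9] head -88.9
w23 160 c [496.3  71.1] size [23.6 26.9] head -90.0
w23 160 c [518.4 -71.2] size [24.4 68.5] head -2.8
w23 160 c [5.144e+02 4.000e-01] size [25.5 62.6] head -1.2
w23 60 c [516.5 -60.1] size [46.4 74.6] head -2.9
w23 60 c [516.2  71.5] size [75.2 28.3] head 1.0
w23 60 c [513.    5.2] size [35.3 68.1] head -1.4
```

{"fn": "servo_tool", "kwargs": {
  "turn": [
    [0,0,0],
    [0,0,0],
    [0,0,0],
    [0,0,0],
    [0,0,0],
    [0,0,0],
    [0,0,0]
  ],
  "linear": [
    [-0.15,0,0],
    [-0.27,0,0],
    [-0.27,0,0],
    [-0.27,0,0],
    [-0.27,0,0],
    [-0.27,0,0],
    [-0.27,0,0]
  ],
  "gripper": [0,0,0,0,4.5,4.5,4.5]
}}

```text
time: 40.25
eef_pos: [0.5242, 0.0715, -0.0084]
ee_rot: [-0.009, 1.0, 0.0, 0.0]
contact_force: [-0.2, -0.4, -0.3]
finger_gap: 0.526
finger_force: 0.0
```

{"fn": "servo_tool", "kwargs": {
  "turn": [
    [0,0,0],
    [0,0,0],
    [0,0,0],
    [0,0,0],
    [0,0,0],
    [0,0,0],
    [0,0,0],
    [0,0,0],
    [0,0,0],
    [0,0,0]
  ],
  "linear": [
    [0,0,-3],
    [0,0,-6],
    [0,0,-9],
    [0,0,-12],
    [0,0,-15],
    [-3,-2,-16],
    [-6,-5,-16],
    [-9,-8,-16],
    [-10.7,-9,-16],
    [-10.7,-9,-16]
  ],
  "gripper": [4.5,4.5,4.5,4.5,0,0,0,0,0,0]
}}

```text
time: 41.25
eef_pos: [0.6347, -0.0182, 0.1514]
ee_rot: [-0.008, 1.0, -0.0, 0.001]
contact_force: [-0.5, -0.0, 1.3]
finger_gap: 0.002
finger_force: 0.0
```

```bash
python3 - <<'E'
from h import *
p,M,s=tool(); print(p,M.round(4).tolist())
shot('wrist','w24'); handle('w24',.049)
for y in(-.0775,-.0025,.0725): ringcheck('w24',y)
im=cv2.imread('pics/raw_w24.png'); h=cv2.cvtColor(im,cv2.COLOR_BGR2HSV); m=cv2.inRange(h,(0,150,60),(4,255,255))|cv2.inRange(h,(174,150,60),(180,255,255))
for c in cv2.findContours(m,0,2)[0]:
    if cv2.contourArea(c)>60: (x,y),r=cv2.minEnclosingCircle(c); print('red',x,y,r,at('w24',x,y,.145))
E
```

```text
[ 0.63474095 -0.01819636  0.15142848] [[-0.9999, -0.0163, 0.0013], [-0.0163, 0.9999, -0.0003], [-0.0013, -0.0003, -1.0]]
w24 160 c [521.6  67.4] size [67.8 32. ] head 1.5
w24 160 c [522.5 -76.6] size [67.4 25.9] head 0.9
w24 160 c [521.3  -3.5] size [67.5 26.6] head 1.2
w24 60 c [521.7  67.4] size [69.2 32. ] head 1.5
w24 60 c [522.7 -75.3] size [69.4 28.6] head 0.9
w24 60 c [521.7  -3.5] size [68.4 26.6] head 1.1
0.545 [68, 136, 239] 0.546 [68, 137, 239] 0.547 [69, 138, 239] 0.548 [69, 137, 239] 0.549 [69, 137, 239] 0.55 [68, 137, 239] 0.551 [68, 137, 239] 0.552 [69, 137, 239] 0.553 [69, 137, 239] 0.554 [66, 133, 238] 0.555 [61, 121, 230] 0.556 [53, 93, 176] 0.557 [51, 64, 101] 0.558 [52, 53, 57] 0.559 [54, 54, 53] 0.56 [54, 54, 54] 0.561 [54, 54, 54] 0.562 [54, 54, 54] 0.563 [54, 54, 55] 0.564 [55, 54, 55] 0.565 [53, 52, 53] 0.566 [54, 54, 55] 0.567 [53, 53, 54] 0.568 [54, 55, 55] 0.569 [55, 55, 56] 0.57 [53, 53, 53] 0.571 [54, 53, 54] 0.572 [54, 54, 55] 0.573 [54, 54, 56] 0.574 [55, 54, 56] 0.575 [53, 53, 53] 0.576 [51, 53, 53] 0.577 [77, 82, 83] 0.578 [150, 164, 167] 0.579 [214, 
[... 1525 characters left out ...]
0.56 [42, 40, 41] 0.561 [43, 42, 41] 0.562 [43, 42, 43] 0.563 [43, 42, 42] 0.564 [41, 41, 41] 0.565 [41, 41, 41] 0.566 [41, 41, 42] 0.567 [42, 41, 42] 0.568 [43, 41, 42] 0.569 [43, 42, 43] 0.57 [42, 41, 42] 0.571 [42, 42, 42] 0.572 [42, 41, 42] 0.573 [42, 40, 41] 0.574 [42, 41, 41] 0.575 [41, 41, 40] 0.576 [52, 55, 55] 0.577 [83, 89, 90] 0.578 [104, 113, 114] 0.579 [99, 105, 107] 0.58 [85, 87, 88] 0.581 [102, 104, 103] 0.582 [133, 136, 134] 0.583 [150, 153, 150] 0.584 [157, 160, 157] 0.585 [158, 160, 159] 0.586 [158, 160, 159] 0.587 [158, 160, 158] 0.588 [157, 160, 158] 0.589 [158, 161, 159] 0.59 [158, 161, 159] 0.591 [158, 161, 159] 
red 475.5 246.0 17.270015716552734 [0.6508 0.0928 0.145 ]
```

{"fn": "servo_tool", "kwargs": {
  "turn": [
    [0,0,0],
    [0,0,0],
    [0,0,0],
    [0,0,0],
    [0,0,0],
    [0,0,0],
    [0,0,0],
    [0,0,0],
    [0,0,0],
    [0,0,0]
  ],
  "linear": [
    [2,2,0],
    [3.8,5,0],
    [3.8,8,0],
    [3.8,11.1,0],
    [3.8,11.1,0],
    [3.8,11.1,1.5],
    [3.8,11.1,3.5],
    [3.8,11.1,5.5],
    [3.8,11.1,6.4],
    [3.8,11.1,6.4]
  ],
  "gripper": [0,0,0,0,0,0,0,0,0,0]
}}

```text
time: 42.3
eef_pos: [0.5911, 0.0929, 0.0856]
ee_rot: [-0.009, 1.0, -0.0, -0.002]
contact_force: [0.1, -0.7, -0.1]
finger_gap: 0.005
finger_force: 0.0
```

{"fn": "servo_tool", "kwargs": {
  "turn": [
    [0,0,0],
    [0,0,0],
    [0,0,0],
    [0,0,0],
    [0,0,0],
    [0,0,0],
    [0,0,0],
    [0,0,0],
    [0,0,0],
    [0,0,0]
  ],
  "linear": [
    [-1,0,0],
    [-2,0,0],
    [-3,0,0],
    [-4,0,0],
    [-5,0,0],
    [-6,0,0],
    [-7,0,0],
    [-7.8,0,0],
    [-8.2,0,0],
    [-8.2,0,0]
  ],
  "gripper": [0,0,0,0,0,0,0,0,0,0]
}}

```text
time: 43.3
eef_pos: [0.6742, 0.0952, 0.087]
ee_rot: [-0.009, 1.0, -0.0, -0.001]
contact_force: [-3.1, -0.6, 2.1]
finger_gap: 0.001
finger_force: 1.7
```

Pushing with about 3 N so far; on to the stop in small steps.

{"fn": "servo_tool", "kwargs": {
  "turn": [
    [0,0,0],
    [0,0,0],
    [0,0,0],
    [0,0,0]
  ],
  "linear": [
    [-0.4,0,0],
    [-0.8,0,0],
    [-1,0,0],
    [-1,0,0]
  ],
  "gripper": [0,0,0,0]
}}

```text
time: 43.7
eef_pos: [0.6753, 0.0952, 0.0863]
ee_rot: [-0.009, 1.0, -0.0, -0.01]
contact_force: [-33.4, 0.3, 19.7]
finger_gap: -0.004
finger_force: 19.1
```

{"fn": "servo_tool", "kwargs": {
  "turn": [
    [0,0,0],
    [0,0,0],
    [0,0,0],
    [0,0,0],
    [0,0,0],
    [0,0,0],
    [0,0,0],
    [0,0,0],
    [0,0,0],
    [0,0,0]
  ],
  "linear": [
    [1,0,0],
    [3,0,0],
    [5,0,0],
    [6,0,-2],
    [6,0,-5],
    [6,0,-8],
    [6,-3,-10],
    [6,-7,-10],
    [6,-10,-10],
    [6,-10,-10]
  ],
  "gripper": [0,0,0,0,0,0,0,0,0,0]
}}

```text
time: 44.7
eef_pos: [0.6273, -0.0091, 0.1882]
ee_rot: [-0.008, 1.0, -0.001, 0.001]
contact_force: [-1.2, 0.2, 0.2]
finger_gap: -0.003
finger_force: 0.0
```

```bash
python3 - <<'E'
from h import *
p,M,s=tool(); print(p,s['contact_force'])
shot('wrist','w25'); handle('w25',.049)
im=cv2.imread('pics/raw_w25.png'); h=cv2.cvtColor(im,cv2.COLOR_BGR2HSV); m=cv2.inRange(h,(0,150,60),(4,255,255))|cv2.inRange(h,(174,150,60),(180,255,255))
for c in cv2.findContours(m,0,2)[0]:
    if cv2.contourArea(c)>60: (x,y),r=cv2.minEnclosingCircle(c); print('red',x,y,r,at('w25',x,y,.145))
shot('side','d25')
for lo,hi,n in (((20,120,100),(32,255,255),'yel'),((105,150,50),(125,255,255),'blue')):
    i=cv2.imread('pics/raw_d25.png');mm=cv2.inRange(cv2.cvtColor(i,cv2.COLOR_BGR2HSV),lo,hi);c=max(cv2.findContours(mm,0,2)[0],key=cv2.contourArea);print(n,cv2.boundingRect(c),cv2.contourArea(c))
print(proj('d25',[.63,-.28,.044]))
E
```

```text
[ 0.62731035 -0.00906841  0.18820639] [-1.23340972  0.15887876  0.15366256]
w25 160 c [521.1  68.4] size [68.3 30. ] head 1.6
w25 160 c [522.1 -76.5] size [67.9 26.3] head 0.6
w25 160 c [521.5  -2.9] size [67.1 26. ] head 1.3
w25 60 c [521.3  68.4] size [69.4 30. ] head 1.6
w25 60 c [522.3 -74.9] size [69.  29.4] head 0.6
w25 60 c [521.5  -3.1] size [69.2 26. ] head 1.1
red 434.5853271484375 289.13140869140625 12.969132423400879 [0.7027 0.0929 0.145 ]
yel (371, 294, 23, 28) 435.0
blue (354, 287, 58, 49) 1797.5
[383.1 302.2]
```

```bash
python3 -c "
from station import env
print(env.sign_off())"
```

```text
the job is handed in; nothing more can be done
None
```

The job is handed in: the cap stands upright mid-tray, all three probes are parked, and the lever was pushed to its back stop; by the camera the rings are level with the face to about 1–2 mm (the right-hand one sits shallowest, 1.5–2.8 mm out).

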